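Crank the press shut

TASK

The empty food press is to be put away closed: fit the loose crank onto the square shaft on top of the press, feeling for the angle at which it slips fully down, without forcing it. Then take the crank by its knob and wind it clockwise (seen from above) round and round until the pressing plate just comes firmly home in the drip tray; feel for that and do not overtighten it. Let go, leave the crank on the shaft, and do not disturb the other things on the worktop.

Things in the scene. Friction and masses are not known exactly. Their poses are not given: they have to be found in the camera images.
- crank: Loose steel crank, 0.3 kg, lying flat as it is used: socket down, knob up. Origin: centre of the hub's underside, at the socket's mouth; z up. Hub: dark block 34 (x) x 32 (y) x 40 mm high. In its underside a square socket, sides along x and y, 21 mm wide, 18 mm deep. The arm (14 mm wide, 31 to 37 mm above the origin) runs along +x to the knob.
- crank_hub (a point): Where the crank's hub is best gripped from above, across its 32 mm (the crank's y): on the hub's axis, 29 mm above the crank's origin, axes as the crank's. The hub's top is 11 mm higher.
- crank_knob (a point): Middle of the crank's upright round wooden knob (18 mm across, from 40 to 78 mm above the crank's origin), 60 mm from the hub's axis along the crank's +x and 62 mm above its origin. The knob turns freely on its pin, so a gripper can hold it and go round without turning. Fingers that reach 19 mm below this point just clear the arm.
- press: Fixed screw press: white base 130 (x) x 170 (y) mm, two steel posts 68 mm either side of the middle along y, a white crossbeam 40 x 164 mm whose top is 140 mm above the origin (nuts on the posts reach 151 mm), a steel spindle through its middle. Origin: centre of the underside, on the worktop; z up.
- shaft_foot (a point): Centre of the flat round shoulder (46 mm across) at the foot of the square shaft, 145 mm above the worktop: the hub's underside rests here when the crank is fully on. Axes are the press's, not the shaft's.
- shaft_top (a point): Top centre of the steel shaft, 162 mm above the worktop: 18 mm square and 11 mm tall, with a round tapering nose on it, 6 mm tall, 10 to 17.6 mm across. The socket slips on within about 0.15 rad of the square's sides, in any of four quarters; its angle at the start is random and not measured. It turns stiffly (0.16 N m, 3 N at the knob). Clockwise from above lowers the plate 2 mm a radian.
- plate_underside (a point): Centre of the underside of the pressing plate (90 x 94 mm, rubber below) under the crossbeam. It starts 53 to 61 mm above the worktop (2 to 2.7 turns of the crank) and is home at 27 mm, on the ribs of the drip tray. From there the rubber yields and the crank grows steadily stiffer, by 1.5 N m (25 N at the knob) a radian. It stays where it is left but for a little springing back.
- mug_tea: Bystander: cream mug, 83 x 117 x 94 mm; origin under its centre.
- jar_mustard: Bystander: small jar at the front left of the press with a dark green lid, 68 mm across, 84 mm tall; origin under its centre.
- teaspoon: Bystander: steel teaspoon lying flat, 130 x 26 x 11 mm; origin under its centre.
- tub_frosted: Bystander: frosted white storage tub with lid, 68 x 136 x 120 mm; origin under its centre.

How it is judged:
By the outcome, as a careful person would: the job done as asked, in the order asked, and still so for the second after the job is handed in, with the robot touching nothing.
It also fails if it takes over 72 s, if anything falls off the work surface, if the arm or the gripper's body presses on something with over 40 N, if the wrist force passes 120 N, or if a joint passes its speed limit or range.

ROBOT

A 7-joint arm with a two-finger parallel gripper is mounted at the origin on a cart in front of the work surface, level with it; the furniture and walls round the work are solid. World frame = base frame: x ahead of the robot, y to its left, z up, the work surface at z = 0. Lengths are in m, angles in degrees, forces in N, time in s.
With the tool pointing down it reaches from about 0.35 to 0.9 m from the base axis. Payload 19.9 kg.
Tool frame: the origin (TCP) lies on the centre line of the jaws, within the pads' length; the fingertips stand 17 mm ahead of it and the grasp point (between the pads) lies 2 mm behind it; x points along the fingers, z is the direction in which the jaws open and shut, and the axes are right-handed (so a half turn about x gives the same grasp; the last joint's range is limited). The gripper opens to 94 mm and grips with 3 to 60 N. Pads are 16 mm wide; open, the fingers measure 119 mm over their backs; the gripper's body (75 mm by 177 mm) begins 78 mm behind the grasp point.
Start: joints at [67.81, 23.915, -0.59, 92.452, 0.269, 63.638, -3.037], TCP at [0.212, -0.588, 0.222] pointing down, gripper open.
Joint ranges: [-161.28, 161.28], [-22.2, 115.67], [-73.04, 71.86], [3.21, 147.25], [-68.34, 248.33], [10.77, 114.83], [-161.83, 161.83]. Speed limits (degrees/s): [108.29, 108.29, 136.94, 136.94, 172.46, 172.46, 172.46].

INTERFACE

Orientations are given as [roll, pitch, yaw] about the fixed x, y, z axes, in that order (R = Rz(yaw) Ry(pitch) Rx(roll)).
In Python, from rig import bot gives the robot as it stands.
- The arm moves only by the tool servo_tool, never from a script. Its argument "steps" is one flat list of numbers, 6 for each row, row after row: the shift along the world's x, y, z in units of 30 mm (1.0 is 30 mm), then the turn, a rotation vector about the world's x, y, z in units of 30 degrees (1.0 is 30 degrees). A call has 1 to 12 rows; each row shifts and turns the commanded pose from where the row before left it; what a row does not reach is not made up. A row lasts 1/12 s, in which the tool goes at most 41.7 mm and 7.16 degrees, less where a joint would pass 70% of its speed; a pose out of reach is approached as far as the arm can. A call with a number of a shift or a turn outside -1 to 1 is refused whole. A call with a gripper value outside its range is refused whole. "fingers" is the closure in counts, from 0 (fully open) to 255 (shut), set as the call begins (left out, the last holds). The fingers move at their own pace and stop on an object; "squeeze" is the grip in N (left out, the last holds). Time passes only in rows, so rows that do not move let the fingers close. It gives the time, the measured TCP pose, the force and the opening at its end, in the units of the state.
- bot.sense(): the state, without advancing time (a new reading comes with each control period).
- bot.snapshot(name): name is "side" or "top"; returns a dict with "pixels" (420x560x3 uint8, red, green, blue), "z_map" (420x560 float32, m along the optical axis (not along the pixel's ray), 0 where there is no reading), "fov_y" (degrees; the focal length in pixels is half the picture's height over the tangent of half this angle, whatever the lens; pixels are square), "cx", "cy" (the principal point, pixels), "pose" (4x4, takes a point from camera to world coordinates). Camera axes: x right, y up, looking along -z (the intrinsics and any distortion apply to the point x, -y, -z); pixel columns grow to the right and rows downward; lengths in m; the calibration is good to about 2 mm. A picture is of the moment at which its call begins.
- bot.job_done(): hands the job in, once; it reports no verdict.
Trained networks look in the newest picture that a camera, given by its name, has taken for a name from the list of things; names that differ only in an ending like _2 or _b are one class to them, and where a whole thing is asked for, a point or a joint stands for the part that bears it (a point fixed in the world has none). Each returns a list of dicts, best first, with "conf" (0 to 1); they miss things now and then, are a little off and sometimes report something else, mostly with a low value. They report only what shows in the picture. A call takes as long as a camera call.
- bot.search_frame(camera, label): "centre" ([column, row] in pixels, amid what is visible of it).
- bot.place_of(camera, label): "centre" ([column, row] in pixels: a listed point, or the origin of a listed thing).
The state is a dict: "time_s": time; "qpos": joint angles; "dq": joint speeds; "joint_efforts": joint torques, N m; "eef_pos": TCP position; "eef_rot": TCP orientation; "ft_force": force on the tool from outside, world axes, zero at the start; "wrist_torque": the same for the moment, N m; "grip_width": opening from 0.0 (shut) to 1.0 (fully open).
Only numpy, scipy, OpenCV 4.12 (cv2) and the standard library are available. Lean on these libraries where they do the work, as an engineer would, in place of code of your own. Each camera call takes 0.05 s, during which the arm holds its last target.

## Working session

There is one attempt and no reset: what is moved stays moved. The work goes in short steps, Python scripts to look and compute and a tool call to move; the robot and the scene stay as the last step left them, time stands still between calls to the robot, and variables do not carry over. Pictures are saved under pics/ and viewed, and the job is handed in when it is done.

Besides the shell and the picture viewer there is one more tool, called after "Call:" as name(argument=value, ...) on one line, values as JSON. servo_tool: Moves the arm, as the interface text tells. Its arguments: {"type":"object","properties":{"steps":{"type":"array","items":{"type":"number","minimum":-1,"maximum":1}},"fingers":{"type":"number"},"squeeze":{"type":"number"}},"required":["steps"]}

```bash
ls; mkdir -p pics; cat > h.py <<'E'
import numpy as np, cv2
from rig import bot
def w(s,c,r,z=None):
    # pixel->world with depth
    f=s["pixels"].shape[0]/2/np.tan(np.radians(s["fov_y"])/2)
    d=z if z is not None else s["z_map"][int(round(r)),int(round(c))]
    p=np.array([(c-s["cx"])/f*d,-(r-s["cy"])/f*d,-d,1])
    return (s["pose"]@p)[:3]
def ray(s,c,r,h):
    # intersect at world height h
    a=w(s,c,r,1.0);o=s["pose"][:3,3]
    return o+(a-o)*(h-o[2])/(a[2]-o[2])
E
python3 - <<'E'
from h import *
for n in ("side","top"):
    s=bot.snapshot(n); cv2.imwrite(f"pics/{n}0.png",s["pixels"][:,:,::-1])
    print(n,s["fov_y"],s["cx"],s["cy"],[k for k in s],np.round(s["pose"],3).tolist())
    for l in ["crank","crank_hub","crank_knob","press","shaft_foot","shaft_top","plate_underside","mug_tea","jar_mustard","teaspoon","tub_frosted"]:
        try:
            for d in bot.place_of(n,l)[:2]:
                c,r=d["centre"]; print(l,round(d["conf"],2),np.round([c,r],1),np.round(w(s,c,r),3))
        except Exception as e: print(l,e)
print(bot.sense())
E
```

```text
pics
side 53.48167333048609 275.50952804823424 208.32197623529044 ['pixels', 'z_map', 'fov_y', 'cx', 'cy', 'pose'] [[-0.738, 0.544, -0.398, 0.199], [-0.674, -0.601, 0.429, 0.308], [-0.006, 0.585, 0.811, 0.929], [0.0, 0.0, 0.0, 1.0]]
crank 0.96 [372.4 186.2] [ 0.494 -0.406  0.024]
crank 0.37 [317.6 248.9] [ 0.465 -0.123  0.074]
crank_hub 0.71 [260.6 209.9] [ 0.663 -0.134  0.036]
crank_hub 0.55 [376.3 181.1] [ 0.492 -0.417  0.039]
crank_knob 0.66 [205.5 368.7] [0.479 0.233 0.001]
crank_knob 0.58 [397.9 189.2] [ 0.424 -0.408  0.069]
press 0.58 [315.2 248.6] [ 0.471 -0.122  0.07 ]
shaft_foot 0.64 [316.4 218.6] [ 0.494 -0.147  0.146]
shaft_top 0.74 [206.2 368.1] [ 0.479  0.231 -0.002]
shaft_top 0.44 [376.2 180.7] [ 0.492 -0.417  0.04 ]
plate_underside 0.98 [320.  240.7] [ 0.472 -0.14   0.083]
mug_tea 0.76 [301.  170.6] [ 0.657 -0.29   0.064]
jar_mustard 0.61 [246.1 312.3] [0.48  0.102 0.074]
teaspoon 0.83 [205.9 368.5] [ 0.479  0.232 -0.002]
teaspoon 0.64 [394.9 188.7] [ 0.431 -0.403  0.07 ]
tub_frosted 0.76 [259.6 211. ] [ 0.667 -0.134  0.027]
top 48.73288117094596 286.1846333943087 220.
[... 813 characters left out ...]
[ 0.65  -0.157  0.12 ]
{'time_s': 1.2, 'qpos': array([67.80830892, 23.91544413, -0.58948671, 92.45214034,  0.2671643 ,
       63.63802212, -3.03551273]), 'dq': array([-0.03367534,  0.0262588 ,  0.04276677, -0.02150583, -0.03368002,
       -0.03205976,  0.0025494 ]), 'joint_efforts': array([ 5.34285209e-04, -8.51033735e+01,  6.38088975e-01, -4.26290917e+01,
       -4.88253438e-02,  1.35912892e-02,  1.00486795e-04]), 'eef_pos': array([ 0.21185501, -0.58798269,  0.22242553]), 'eef_rot': array([-171.5065983 ,   89.9957449 ,  118.30710952]), 'ft_force': array([-0.27157279, -0.11167706, -0.02698882]), 'wrist_torque': array([ 0.02919073, -0.0237711 , -0.0141294 ]), 'grip_width': 0.9993397229986576}
```

```bash
python3 - <<'E'
import cv2
t=cv2.imread("pics/top0.png"); s=cv2.imread("pics/side0.png")
cv2.imwrite("pics/topc.png",cv2.resize(t[150:300,260:460],None,fx=4,fy=4,interpolation=cv2.INTER_CUBIC))
E
```

```text
(no output)
```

View pics/side0.png

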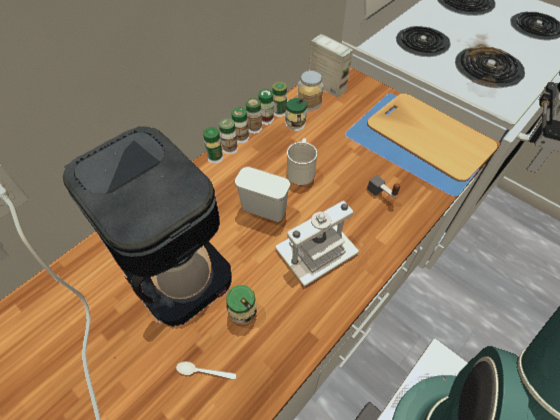

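View pics/top0.png

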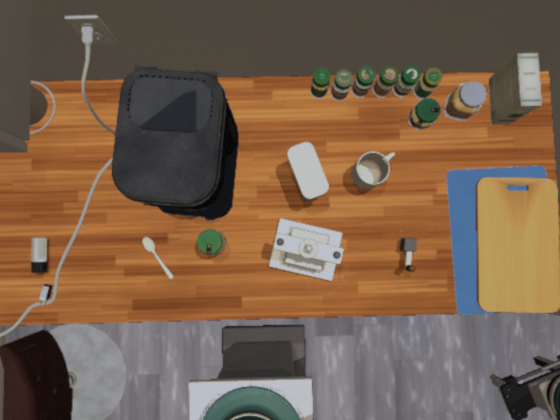

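View pics/topc.png

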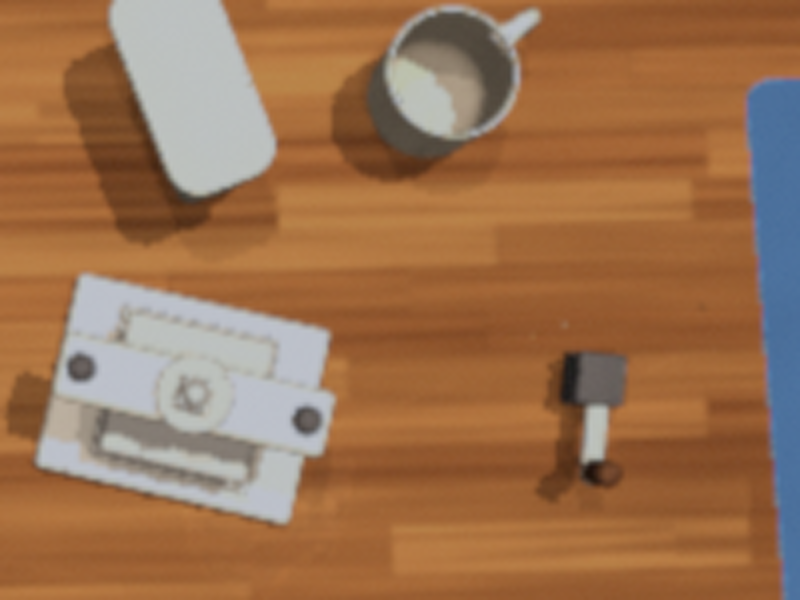

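```bash
cat >> h.py <<'E'
def cloud(s):
    H,W=s["z_map"].shape
    f=H/2/np.tan(np.radians(s["fov_y"])/2)
    c,r=np.meshgrid(np.arange(W),np.arange(H)); d=s["z_map"]
    P=np.stack([(c-s["cx"])/f*d,-(r-s["cy"])/f*d,-d],-1)@s["pose"][:3,:3].T+s["pose"][:3,3]
    P[d==0]=np.nan
    return P
E
python3 - <<'E'
from h import *
for n in ("top","side"):
    s=bot.snapshot(n);P=cloud(s); Q=P.reshape(-1,3)
    def reg(x0,x1,y0,y1,z0,z1):
        m=(Q[:,0]>x0)&(Q[:,0]<x1)&(Q[:,1]>y0)&(Q[:,1]<y1)&(Q[:,2]>z0)&(Q[:,2]<z1); return Q[m]
    print(n)
    a=reg(.35,.55,-.5,-.33,-.01,.01); print("table",np.median(a,0),a[:,2].std())
    a=reg(.45,.55,-.47,-.36,.037,.045)
    print("hubtop",len(a),a.mean(0),(a.min(0)+a.max(0))/2,np.ptp(a,0),cv2.minAreaRect(a[:,:2].astype(np.float32)*1000))
    a=reg(.38,.47,-.47,-.36,.05,.085); print("knob",len(a),a.mean(0),a.min(0),a.max(0))
    a=reg(.38,.47,-.47,-.36,.07,.085); print("knobtop",len(a),a.mean(0),a.min(0),a.max(0))
    a=reg(.4,.55,-.25,-.05,.142,.149); print("shoulder",len(a),np.median(a,0),a.min(0),a.max(0))
    a=reg(.46,.53,-.18,-.11,.15,.17); print("shaft",len(a),a.mean(0),a.min(0),a.max(0))
    print(np.round(a,4).tolist() if len(a)<60 else "")
    a=reg(.4,.55,-.25,-.05,.135,.17); print("beam",len(a),cv2.minAreaRect(a[:,:2].astype(np.float32)*1000))
    if n=="top":
        for c,r,h in [(408.7,244.7,.04),(410.7,268.2,.078),(280,241.8,.151),(336.8,255,.151),(308,248,.162),(308.5,248.5,.145)]:
            print(c,r,ray(s,c,r,h))
E
python3 - <<'E'
import cv2
t=cv2.imread("pics/top0.png"); s=cv2.imread("pics/side0.png")
a=cv2.resize(t[233:263,288:328],None,fx=14,fy=14,interpolation=cv2.INTER_CUBIC)
b=cv2.resize(s[200:240,295:350],None,fx=12,fy=12,interpolation=cv2.INTER_CUBIC)
cv2.imwrite("pics/sh_t.png",a);cv2.imwrite("pics/sh_s.png",b)
E
```

```text
top
table [ 0.44516742 -0.40890005 -0.00063398] 0.0024545068219436984
hubtop 143 [ 0.48661586 -0.42009418  0.03971332] [ 0.47894094 -0.42085421  0.04094567] [0.05398958 0.03241598 0.00785741] ((478.7093200683594, -420.1747131347656), (31.622526168823242, 53.90565872192383), 87.47906494140625)
knob 54 [ 0.42969856 -0.41046712  0.07093534] [ 0.42186687 -0.42160726  0.05067613] [ 0.43731113 -0.40354107  0.08234054]
knobtop 38 [ 0.42937754 -0.41189445  0.07592348] [ 0.42243201 -0.42160726  0.07067746] [ 0.43731113 -0.40354107  0.08234054]
shoulder 318 [ 0.4841312  -0.15113182  0.14444858] [ 0.44988334 -0.23185834  0.14200577] [ 0.5161338  -0.07769154  0.14897265]
shaft 65 [ 0.48358742 -0.15291241  0.15739765] [ 0.4722874  -0.16630204  0.15007071] [ 0.49534261 -0.133393    0.16496341]

beam 1149 ((483.2667236328125, -153.436279296875), (162.97555541992188, 45.254051208496094), 75.90176391601562)
408.7 244.7 [ 0.48853847 -0.41693343  0.04      ]
410.7 268.2 [ 0.429585   -0.40895081  0.078     ]
280 241.8 [ 0.49993226 -0.08730833  0.151     ]
336.8 255 [ 0.46628688 -0.21840914  0.151     ]

[... 312 characters left out ...]
451171875, -415.1444396972656), (35.3839111328125, 55.908138275146484), 82.41740417480469)
knob 69 [ 0.43058245 -0.40646207  0.06656727] [ 0.42302843 -0.41595107  0.05005578] [ 0.44022055 -0.3997335   0.08048929]
knobtop 29 [ 0.43128636 -0.40833293  0.07579002] [ 0.42409177 -0.41595107  0.07015847] [ 0.44022055 -0.40304558  0.08048929]
shoulder 307 [ 0.48440308 -0.14426543  0.14499439] [ 0.45326411 -0.2253001   0.14200543] [ 0.518573   -0.06917703  0.14898607]
shaft 69 [ 0.4840433  -0.14855378  0.15766148] [ 0.47413735 -0.161694    0.15069502] [ 0.4963186  -0.14112328  0.16518197]

beam 1056 ((485.564208984375, -150.11935424804688), (163.42649841308594, 44.96425247192383), 77.00379943847656)
```

View pics/sh_t.png

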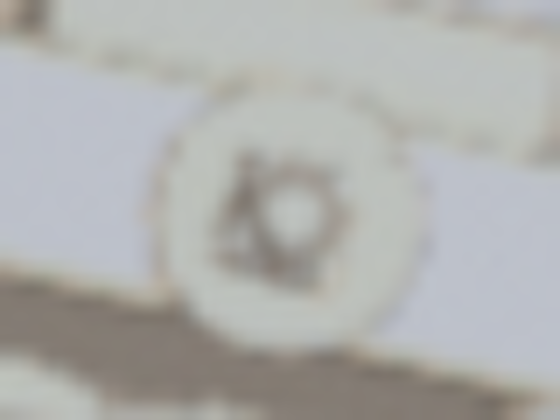

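View pics/sh_s.png

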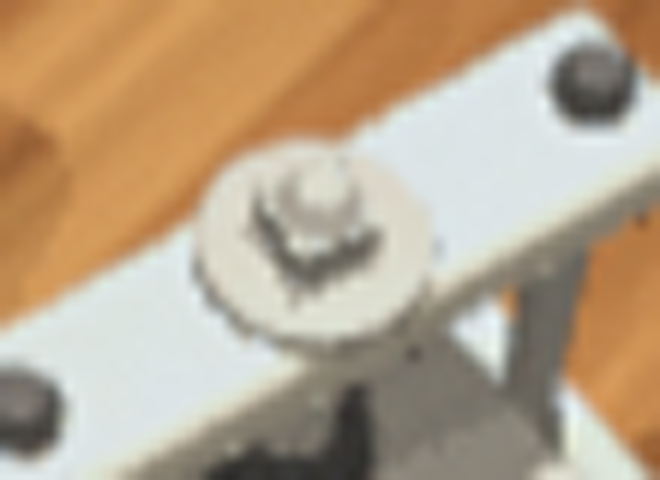

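```bash
python3 - <<'E'
from h import *
from scipy.spatial.transform import Rotation as R
s=bot.snapshot("side")
for h in (.145,.156):
    A=[ray(s,295+c/12-.5,200+r/12-.5,h) for c,r in [(250,205),(297,280),(378,240)]]
    print(h,np.round(A,4)); 
    for i,j in((1,0),(1,2)):
        d=A[j]-A[i]; print(np.degrees(np.arctan2(d[1],d[0])),np.hypot(*d[:2]))
print("nose side",ray(s,295+325/12-.5,200+190/12-.5,.162),"shoulder ctr",ray(s,295+315/12-.5,200+238/12-.5,.145))
t=bot.snapshot("top")
A=[ray(t,288+c/14-.5,233+r/14-.5,.150) for c,r in [(243,158),(218,265),(318,287)]]
print(np.round(A,4))
for i,j in((1,0),(1,2)):
        d=A[j]-A[i]; print(np.degrees(np.arctan2(d[1],d[0])),np.hypot(*d[:2]))
print("nose top",ray(t,288+297/14-.5,233+212/14-.5,.162),"shoulder",ray(t,288+290/14-.5,233+218/14-.5,.145))
print(R.from_euler('xyz',bot.sense()['eef_rot'],degrees=True).as_matrix().round(3))
im=s["pixels"][165:215,355:410,::-1]
cv2.imwrite("pics/cr_s.png",cv2.resize(im,None,fx=12,fy=12,interpolation=cv2.INTER_CUBIC))
im=t["pixels"][230:280,390:430,::-1]
cv2.imwrite("pics/cr_t.png",cv2.resize(im,None,fx=12,fy=12,interpolation=cv2.INTER_CUBIC))
E
```

```text
0.145 [[ 0.5001 -0.1498  0.145 ]
 [ 0.4827 -0.1424  0.145 ]
 [ 0.477  -0.1598  0.145 ]]
-22.975260996274653 0.01892316782185551
-107.93680606333754 0.01828032775788202
0.156 [[ 0.4959 -0.1433  0.156 ]
 [ 0.4787 -0.136   0.156 ]
 [ 0.4731 -0.1532  0.156 ]]
-22.97526099627469 0.018657496630518477
-107.9368060633372 0.01802368169844897
nose side [ 0.48534221 -0.15184482  0.162     ] shoulder ctr [ 0.48616734 -0.15212208  0.145     ]
[[ 0.494  -0.145   0.15  ]
 [ 0.4764 -0.1404  0.15  ]
 [ 0.4724 -0.1569  0.15  ]]
-14.673171209227558 0.01823234420699063
-103.71340274469594 0.016980828834047616
nose top [ 0.48462894 -0.153054    0.162     ] shoulder [ 0.48397817 -0.15282482  0.145     ]
[[-0.     0.941  0.339]
 [-0.     0.339 -0.941]
 [-1.    -0.     0.   ]]
```

View pics/cr_s.png

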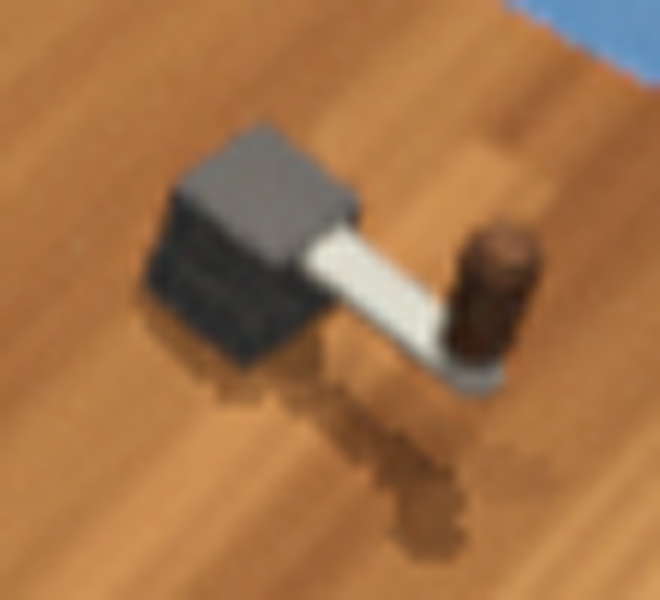

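View pics/cr_t.png

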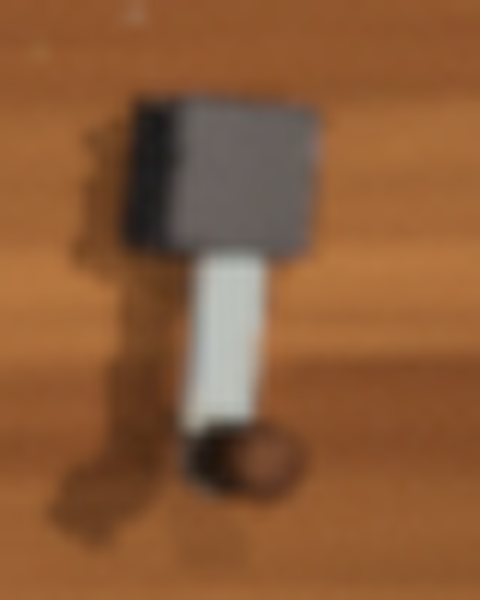

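```bash
python3 - <<'E'
from h import *
s=bot.snapshot("side");t=bot.snapshot("top")
def an(d): return round(float(np.degrees(np.arctan2(d[1],d[0]))),1)
for n,sn,o,pts,kn in (("side",s,(355,165),[(262,122),(358,205),(290,270),(174,190)],(505,235)),("top",t,(390,230),[(185,98),(320,105),(308,250),(168,248)],(265,460))):
    A=np.array([ray(sn,o[0]+c/12-.5,o[1]+r/12-.5,.04) for c,r in pts])
    k=ray(sn,o[0]+kn[0]/12-.5,o[1]+kn[1]/12-.5,.078)
    c=A.mean(0); print(n,c.round(4),[np.round(np.linalg.norm(A[i]-A[i-1]),4) for i in range(4)],[an(A[i]-A[i-1]) for i in range(4)],"knob",k.round(4),np.linalg.norm((k-c)[:2]).round(4),an(k-c))
# arm line top
a=ray(t,390+232/12-.5,230+255/12-.5,.037);b=ray(t,390+222/12-.5,230+410/12-.5,.037);print(an(b-a))
E
```

```text
side [ 0.4902 -0.4181  0.04  ] [np.float64(0.0308), np.float64(0.0311), np.float64(0.0264), np.float64(0.0331)] [-96.2, 168.8, 88.4, -3.1] knob [ 0.4337 -0.4121  0.078 ] 0.0569 174.0
top [ 0.49   -0.4202  0.04  ] [np.float64(0.0324), np.float64(0.029), np.float64(0.0312), np.float64(0.03)] [-9.0, -94.3, 172.7, 87.9] knob [ 0.4304 -0.4112  0.078 ] 0.0602 171.4
173.8
```

Call:
servo_tool(steps=[0.927, 0.565, -0.207, 0, 0, -0.09, 0.927, 0.565, -0.207, 0, 0, -0.09, 0.927, 0.565, -0.207, 0, 0, -0.09, 0.927, 0.565, -0.207, 0, 0, -0.09, 0.927, 0.565, -0.207, 0, 0, -0.09, 0.927, 0.565, -0.207, 0, 0, -0.09, 0.927, 0.565, -0.207, 0, 0, -0.09, 0.927, 0.565, -0.207, 0, 0, -0.09, 0.927, 0.565, -0.207, 0, 0, -0.09, 0.927, 0.565, -0.207, 0, 0, -0.09, 0, 0, 0, 0, 0, 0, 0, 0, 0, 0, 0, 0], fingers=0, squeeze=25)

```text
time_s: 2.5
eef_pos: [0.4914, -0.4168, 0.1597]
eef_rot: [-151.4, 89.9, 111.6]
ft_force: [-0.3, -1.2, -0.4]
grip_width: 0.998
```

Call:
servo_tool(steps=[-0.05, -0.06, -0.9, 0, 0, 0, 0, 0, -0.9, 0, 0, 0, 0, 0, -0.9, 0, 0, 0, 0, 0, -0.9, 0, 0, 0, 0, 0, -0.8, 0, 0, 0, 0, 0, 0, 0, 0, 0, 0, 0, 0, 0, 0, 0])

```text
time_s: 3.08
eef_pos: [0.4873, -0.4209, 0.0282]
eef_rot: [-109.3, 89.9, 153.5]
ft_force: [0.6, 0.8, 0.7]
grip_width: 1.002
```

```bash
python3 - <<'E'
from h import *
s=bot.snapshot("side");print(bot.sense()['eef_pos'])
cv2.imwrite("pics/g1.png",cv2.resize(s["pixels"][120:240,310:450,::-1],None,fx=5,fy=5,interpolation=cv2.INTER_CUBIC))
E
```

```text
[ 0.48815041 -0.42126814  0.02948404]
```

View pics/g1.png

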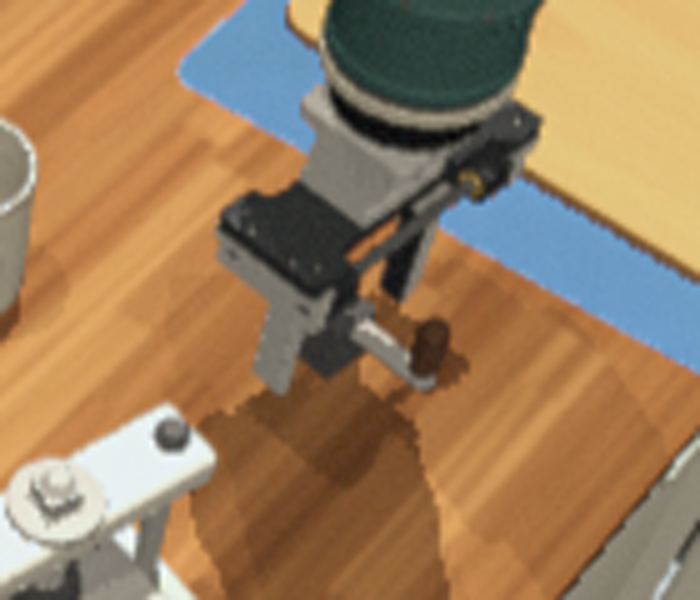

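Call:
servo_tool(steps=[0.05, 0.07, 0, 0, 0, 0, 0, 0, 0, 0, 0, 0, 0, 0, 0, 0, 0, 0, 0, 0, 0, 0, 0, 0, 0, 0, 0, 0, 0, 0, 0, 0, 0, 0, 0, 0, 0, 0, 0, 0, 0, 0], fingers=255, squeeze=25)

```text
time_s: 3.72
eef_pos: [0.49, -0.4182, 0.0284]
eef_rot: [149.7, 90.0, 52.5]
ft_force: [-0.3, 0.2, -0.5]
grip_width: 0.542
```

```bash
python3 - <<'E'
from h import *
s=bot.snapshot("side");q=bot.sense();print(q['eef_pos'],q['grip_width'],q['ft_force'],q['wrist_torque'])
cv2.imwrite("pics/g2.png",cv2.resize(s["pixels"][120:240,310:450,::-1],None,fx=5,fy=5,interpolation=cv2.INTER_CUBIC))
E
```

```text
[ 0.48992519 -0.41818208  0.02835056] 0.49685823547928604 [-0.38181067  0.2029447   0.3170554 ] [0.08323772 0.01737709 0.06009905]
```

View pics/g2.png

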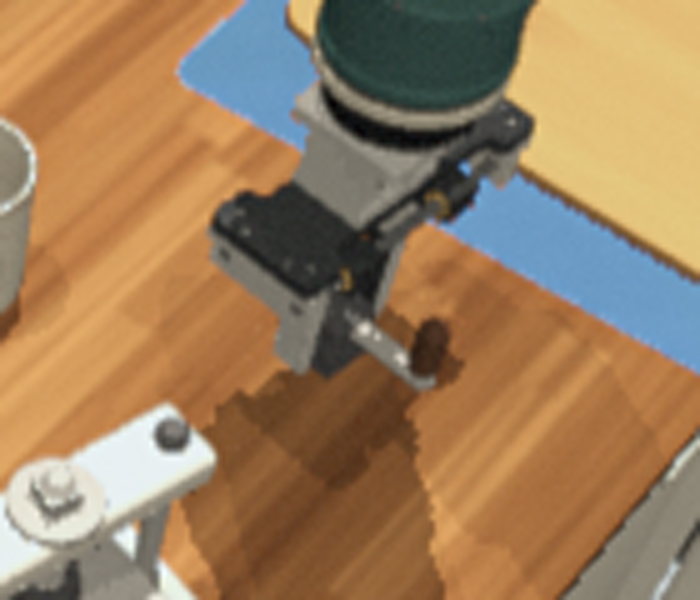

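Call:
servo_tool(steps=[0, 0, 0, 0, 0, 0, 0, 0, 0, 0, 0, 0, 0, 0, 0, 0, 0, 0, 0, 0, 0, 0, 0, 0, 0, 0, 0, 0, 0, 0, 0, 0, 0, 0, 0, 0])

```text
time_s: 4.27
eef_pos: [0.4899, -0.4183, 0.0283]
eef_rot: [-26.8, 90.0, -124.0]
ft_force: [0.2, -0.8, 0.2]
grip_width: 0.338
```

```bash
python3 - <<'E'
from h import *
from scipy.spatial.transform import Rotation as R
q=bot.sense();print(q['eef_pos'],q['grip_width'],q['ft_force'],q['wrist_torque'])
z=R.from_euler('xyz',q['eef_rot'],degrees=True).as_matrix()[:,2];print(np.degrees(np.arctan2(z[1],z[0])))
E
```

```text
[ 0.4898855  -0.41830476  0.02832499] 0.3376629188380091 [ 0.17850146 -0.78421999  0.17446435] [-0.32071579 -0.02702881  0.01668565]
-97.19519508222795
```

Call:
servo_tool(steps=[0, 0, 0.5, 0, 0, 0, 0, 0, 0.95, 0, 0, 0, 0, 0, 0.95, 0, 0, 0, 0, 0, 0.95, 0, 0, 0, 0, 0, 0.95, 0, 0, 0, 0, 0, 0.95, 0, 0, 0, 0, 0, 0.95, 0, 0, 0, 0, 0, 0.5, 0, 0, 0], squeeze=35)

```text
time_s: 4.93
eef_pos: [0.4904, -0.4184, 0.2326]
eef_rot: [63.7, 89.8, -33.4]
ft_force: [0.5, -0.7, -3.1]
grip_width: 0.336
```

Call:
servo_tool(steps=[0, 0.5, 0, 0, 0, -0.033, 0, 0.85, 0, 0, 0, -0.033, -0.02, 0.9, 0, 0, 0, -0.033, -0.02, 0.9, 0, 0, 0, -0.033, -0.02, 0.9, 0, 0, 0, -0.033, -0.02, 0.9, 0, 0, 0, -0.033, -0.02, 0.9, 0, 0, 0, -0.033, -0.02, 0.9, 0, 0, 0, -0.033, -0.02, 0.9, 0, 0, 0, -0.033, -0.03, 0.7, 0, 0, 0, -0.033, 0, 0.5, 0, 0, 0, 0, 0, 0, 0, 0, 0, 0])

```text
time_s: 5.93
eef_pos: [0.4848, -0.1493, 0.2293]
eef_rot: [-145.3, 89.9, 107.9]
ft_force: [1.1, -0.1, -2.9]
grip_width: 0.339
```

Call:
servo_tool(steps=[0, 0, 0, 0, 0, 0, 0, 0, 0, 0, 0, 0, 0, 0, 0, 0, 0, 0])

```text
time_s: 6.18
eef_pos: [0.4847, -0.1536, 0.2292]
eef_rot: [-69.3, 90.0, -176.5]
ft_force: [0.5, 0.4, -4.0]
grip_width: 0.342
```

```bash
cat >> h.py <<'E'
from scipy.spatial.transform import Rotation as R
def st():
    q=bot.sense()
    z=R.from_euler('xyz',q['eef_rot'],degrees=True).as_matrix();
    print(q['time_s'],q['eef_pos'].round(4),"w",round(q['grip_width'],3),"F",q['ft_force'].round(1),"T",q['wrist_torque'].round(2),"jaw",np.degrees(np.arctan2(z[1,2],z[0,2])).round(1),"down",z[:,0].round(3))
    return q
E
python3 - <<'E'
from h import *
st()
s=bot.snapshot("side");t=bot.snapshot("top")
cv2.imwrite("pics/c1.png",cv2.resize(s["pixels"][150:290,250:400,::-1],None,fx=5,fy=4,interpolation=cv2.INTER_CUBIC))
cv2.imwrite("pics/c1t.png",cv2.resize(t["pixels"][200:300,240:380,::-1],None,fx=5,fy=5,interpolation=cv2.INTER_CUBIC))
for d in bot.place_of("side","crank_knob")[:2]: print(d,ray(s,*d["centre"],.272))
E
```

```text
6.1833 [ 0.4847 -0.1536  0.2292] w 0.342 F [ 0.5  0.4 -4. ] T [ 0.05 -0.03 -0.06] jaw -107.2 down [-0. -0. -1.]
{'centre': [301.0, 168.4], 'conf': 0.7} [ 0.55068087 -0.1502391   0.272     ]
{'centre': [343.9, 207.9], 'conf': 0.67} [ 0.42310651 -0.1285973   0.272     ]
```

View pics/c1.png

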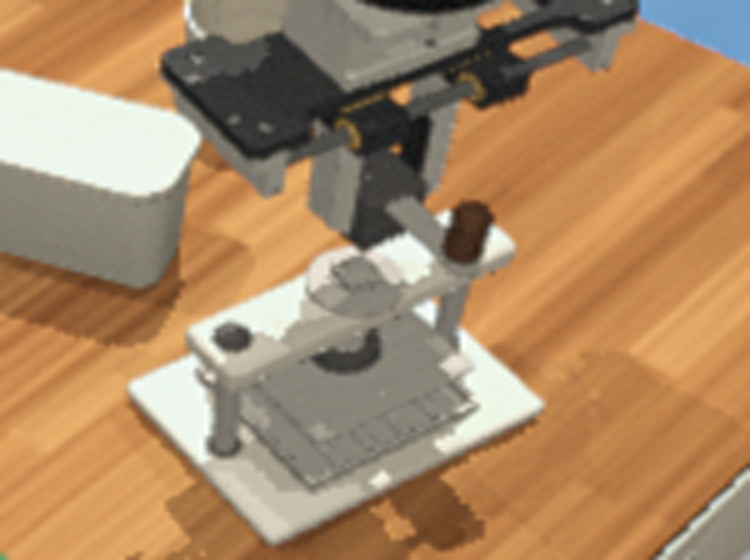

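View pics/c1t.png

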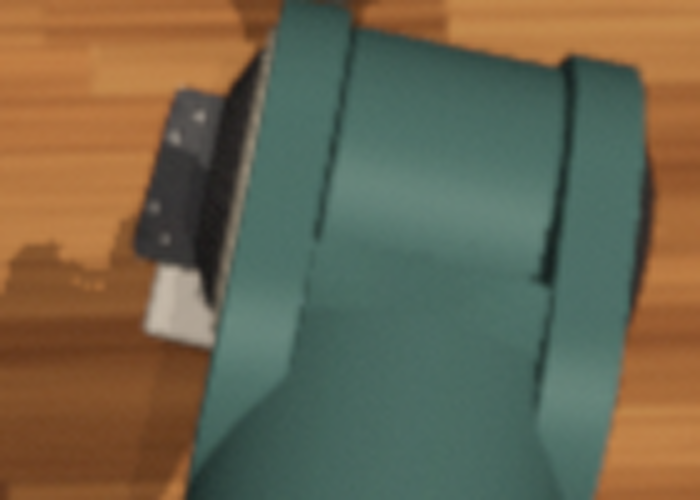

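Call:
servo_tool(steps=[0, 0.03, -0.4, 0, 0, 0, 0, 0, -0.4, 0, 0, 0, 0, 0, -0.4, 0, 0, 0, 0, 0, -0.1, 0, 0, 0, 0, 0, 0, 0, 0, 0, 0, 0, 0, 0, 0, 0])

```text
time_s: 6.83
eef_pos: [0.485, -0.152, 0.1907]
eef_rot: [154.9, 90.0, 47.8]
ft_force: [-0.4, 0.3, -3.2]
grip_width: 0.336
```

Call:
servo_tool(steps=[0, 0, -0.07, 0, 0, 0, 0, 0, -0.07, 0, 0, 0, 0, 0, 0, 0, 0, 0])

```text
time_s: 7.08
eef_pos: [0.4849, -0.1518, 0.1861]
eef_rot: [122.2, 90.0, 15.2]
ft_force: [-0.0, 0.2, -3.0]
grip_width: 0.338
```

```bash
python3 - <<'E'
from h import *
st()
E
```

```text
7.0833 [ 0.4849 -0.1518  0.1861] w 0.338 F [-0.   0.2 -3. ] T [ 0.09  0.01 -0.  ] jaw -107.1 down [ 0.  0. -1.]
```

Call:
servo_tool(steps=[0, 0, -0.04, 0, 0, 0, 0, 0, -0.04, 0, 0, 0, 0, 0, 0, 0, 0, 0])

```text
time_s: 7.33
eef_pos: [0.4848, -0.1518, 0.1836]
eef_rot: [-109.6, 90.0, 143.3]
ft_force: [-0.7, -0.7, -3.2]
grip_width: 0.337
```

Call:
servo_tool(steps=[0, 0, -0.04, 0, 0, 0, 0, 0, -0.04, 0, 0, 0, 0, 0, 0, 0, 0, 0])

```text
time_s: 7.58
eef_pos: [0.4847, -0.1518, 0.1811]
eef_rot: [-101.7, 90.0, 151.2]
ft_force: [0.2, 0.6, -2.9]
grip_width: 0.335
```

```bash
python3 - <<'E'
from h import *
st()
E
```

```text
7.5833 [ 0.4847 -0.1518  0.1811] w 0.335 F [ 0.2  0.6 -2.9] T [-0.02 -0.02 -0.05] jaw -107.1 down [-0.  0. -1.]
```

Call:
servo_tool(steps=[0, 0, -0.05, 0, 0, 0, 0, 0, -0.05, 0, 0, 0, 0, 0, 0, 0, 0, 0])

```text
time_s: 7.83
eef_pos: [0.4847, -0.1517, 0.178]
eef_rot: [-99.4, 90.0, 153.5]
ft_force: [-0.3, -0.8, -3.7]
grip_width: 0.338
```

Call:
servo_tool(steps=[0, 0, -0.05, 0, 0, 0, 0, 0, -0.05, 0, 0, 0, 0, 0, 0, 0, 0, 0])

```text
time_s: 8.08
eef_pos: [0.4847, -0.1518, 0.175]
eef_rot: [-104.6, 90.0, 148.3]
ft_force: [-0.1, 0.9, -3.1]
grip_width: 0.339
```

Call:
servo_tool(steps=[0, 0, -0.03, 0, 0, 0, 0, 0, -0.03, 0, 0, 0, 0, 0, 0, 0, 0, 0])

```text
time_s: 8.33
eef_pos: [0.4848, -0.1518, 0.1734]
eef_rot: [-96.5, 90.0, 156.4]
ft_force: [0.4, 0.1, -2.5]
grip_width: 0.34
```

```bash
python3 - <<'E'
from h import *
st()
E
```

```text
8.3333 [ 0.4848 -0.1518  0.1734] w 0.34 F [ 0.4  0.1 -2.5] T [ 0.07  0.   -0.03] jaw -107.1 down [-0.  0. -1.]
```

Call:
servo_tool(steps=[0, 0, -0.03, 0, 0, 0, 0, 0, 0, 0, 0, 0])

```text
time_s: 8.5
eef_pos: [0.4849, -0.1518, 0.1732]
eef_rot: [102.2, 90.0, -4.9]
ft_force: [-4.7, 0.3, 9.0]
grip_width: 0.339
```

```bash
python3 - <<'E'
from h import *
st()
s=bot.snapshot("side")
cv2.imwrite("pics/c2.png",cv2.resize(s["pixels"][150:290,250:400,::-1],None,fx=5,fy=4,interpolation=cv2.INTER_CUBIC))
E
```

```text
8.5 [ 0.4849 -0.1518  0.1732] w 0.339 F [-4.7  0.3  9. ] T [ 0.38  1.12 -0.  ] jaw -107.1 down [ 0. -0. -1.]
```

View pics/c2.png

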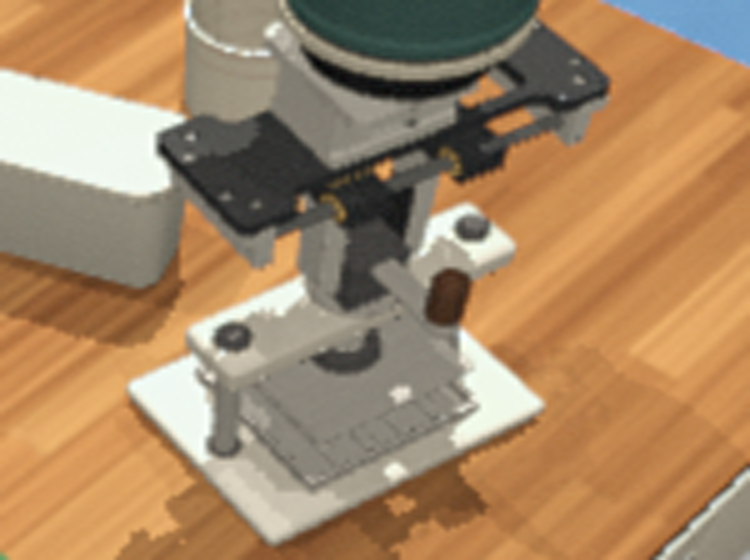

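Call:
servo_tool(steps=[0, 0, 0.02, 0, 0, 0, 0, 0, 0, 0, 0, 0, 0, 0, 0, 0, 0, 0, 0, 0, 0, 0, 0, 0, 0, 0, 0, 0, 0, 0, 0, 0, 0, 0, 0, 0, 0, 0, 0, 0, 0, 0, 0, 0, 0, 0, 0, 0], fingers=80)

```text
time_s: 9.22
eef_pos: [0.4848, -0.1518, 0.1732]
eef_rot: [-129.8, 90.0, 123.1]
ft_force: [-1.5, -0.4, 0.0]
grip_width: 0.688
```

Call:
servo_tool(steps=[0, 0, 0.5, 0, 0, 0, 0, 0, 0.9, 0, 0, 0, 0, 0, 0.9, 0, 0, 0, 0, 0, 0.3, 0, 0, 0, 0, 0, 0, 0, 0, 0])

```text
time_s: 9.63
eef_pos: [0.4858, -0.1521, 0.2535]
eef_rot: [91.9, 89.8, -15.2]
ft_force: [-0.1, 0.4, 0.4]
grip_width: 0.684
```

```bash
python3 - <<'E'
from h import *
st()
s=bot.snapshot("side")
cv2.imwrite("pics/c3.png",cv2.resize(s["pixels"][150:290,250:400,::-1],None,fx=5,fy=4,interpolation=cv2.INTER_CUBIC))
E
```

```text
9.6333 [ 0.4858 -0.1521  0.2535] w 0.684 F [-0.1  0.4  0.4] T [0.02 0.06 0.03] jaw -107.1 down [ 0.004 -0.001 -1.   ]
```

View pics/c3.png

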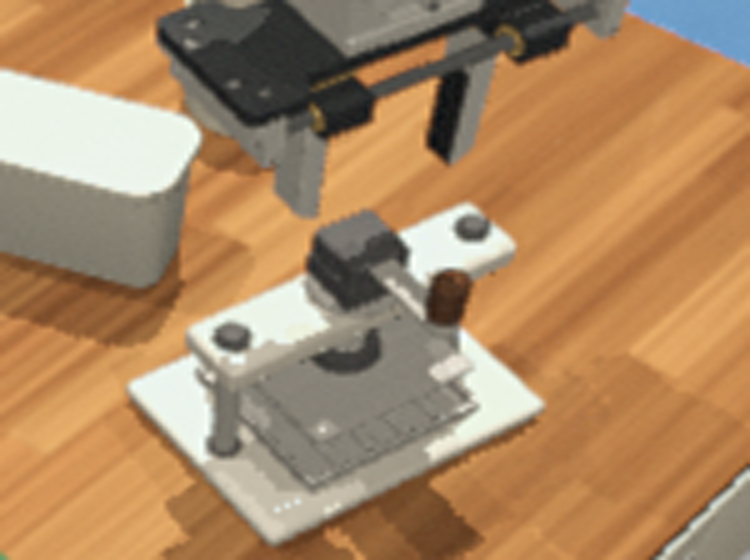

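```bash
python3 - <<'E'
from h import *
s=bot.snapshot("side")
print("knobtop",ray(s,250+453/5-.5,150+281/4-.5,.223),"hubtop",[ray(s,250+c/5-.5,150+r/4-.5,.185).round(4) for c,r in[(372,210),(410,240),(355,262),(312,232)]])
P=cloud(s).reshape(-1,3); m=(abs(P[:,0]-.43)<.03)&(abs(P[:,1]+.135)<.03)&(P[:,2]>.195)&(P[:,2]<.23)
print(m.sum(),P[m].mean(0),P[m].min(0),P[m].max(0))
for d in bot.place_of("side","crank_knob")[:2]: print(d,ray(s,*d["centre"],.207))
E
```

```text
knobtop [ 0.42758562 -0.13200508  0.223     ] hubtop [array([ 0.4955, -0.1697,  0.185 ]), array([ 0.4704, -0.1648,  0.185 ]), array([ 0.479 , -0.1371,  0.185 ]), array([ 0.5057, -0.1402,  0.185 ])]
101 [ 0.42661023 -0.1297915   0.21346022] [ 0.41948667 -0.14090404  0.19510701] [ 0.43663232 -0.12363566  0.22521292]
{'centre': [337.8, 223.2], 'conf': 0.52} [ 0.43105442 -0.13185577  0.207     ]
```

Call:
servo_tool(steps=[-0.65, 0.2, 0, 0, 0, 0, -0.65, 0.2, 0, 0, 0, 0, -0.62, 0.21, 0, 0, 0, 0, 0, 0, -0.5, 0, 0, 0, 0, 0, -0.6, 0, 0, 0, 0, 0, -0.46, 0, 0, 0, 0, 0, 0, 0, 0, 0, 0, 0, 0, 0, 0, 0])

```text
time_s: 10.45
eef_pos: [0.4266, -0.1333, 0.2036]
eef_rot: [-92.3, 89.9, 160.6]
ft_force: [1.6, 0.1, 0.6]
grip_width: 0.687
```

```bash
python3 - <<'E'
from h import *
st()
s=bot.snapshot("side")
cv2.imwrite("pics/c4.png",cv2.resize(s["pixels"][150:290,250:400,::-1],None,fx=5,fy=4,interpolation=cv2.INTER_CUBIC))
E
```

```text
10.45 [ 0.4266 -0.1333  0.2036] w 0.687 F [1.6 0.1 0.6] T [-0.01 -0.    0.02] jaw -107.1 down [-0.002  0.001 -1.   ]
```

View pics/c4.png

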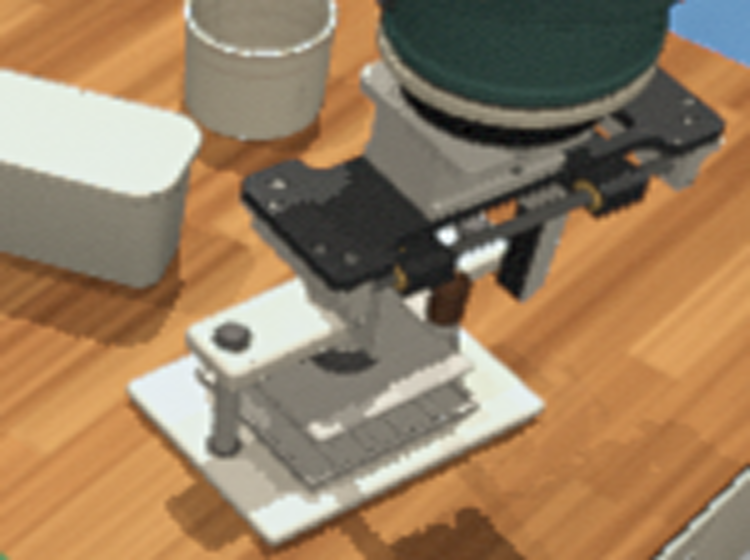

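Call:
servo_tool(steps=[0, 0, 0.07, 0, 0, 0, 0, 0, 0, 0, 0, 0, 0, 0, 0, 0, 0, 0, 0, 0, 0, 0, 0, 0, 0, 0, 0, 0, 0, 0, 0, 0, 0, 0, 0, 0, 0, 0, 0, 0, 0, 0, 0, 0, 0, 0, 0, 0, 0, 0, 0, 0, 0, 0, 0, 0, 0, 0, 0, 0], fingers=255, squeeze=25)

```text
time_s: 11.33
eef_pos: [0.4272, -0.1335, 0.2065]
eef_rot: [-130.2, 90.0, 122.7]
ft_force: [-0.7, -0.2, 1.3]
grip_width: 0.181
```

```bash
python3 - <<'E'
from h import *
st()
E
```

```text
11.3333 [ 0.4272 -0.1335  0.2065] w 0.181 F [-0.7 -0.2  1.3] T [ 0.05  0.11 -0.01] jaw -107.1 down [-0.  0. -1.]
```

```bash
cat > circ.py <<'E'
import sys,numpy as np
# cx cy startdeg stepdeg rows  curx cury
cx,cy,a0,st,n,x,y=map(float,sys.argv[1:8]); n=int(n); r=float(sys.argv[8]) if len(sys.argv)>8 else .0602
out=[]
for i in range(1,n+1):
    a=np.radians(a0-st*i); dx=round((cx+r*np.cos(a)-x)/.03,2); dy=round((cy+r*np.sin(a)-y)/.03,2)
    x+=dx*.03;y+=dy*.03; out+= [dx,dy,0,0,0,0]
print([round(float(v),2) if v else 0 for v in out]); print("end cmd",round(x,4),round(y,4),"ang",a0-st*n)
E
python3 circ.py .4848 -.152 162 5 8 .4272 -.1335
```

```text
[0.07, 0.17, 0, 0, 0, 0, 0.08, 0.16, 0, 0, 0, 0, 0.09, 0.15, 0, 0, 0, 0, 0.1, 0.14, 0, 0, 0, 0, 0.11, 0.13, 0, 0, 0, 0, 0.13, 0.12, 0, 0, 0, 0, 0.13, 0.12, 0, 0, 0, 0, 0.15, 0.1, 0, 0, 0, 0]
end cmd 0.453 -0.1008 ang 122.0
```

Call:
servo_tool(steps=[0.07, 0.17, 0, 0, 0, 0, 0.08, 0.16, 0, 0, 0, 0, 0.09, 0.15, 0, 0, 0, 0, 0.1, 0.14, 0, 0, 0, 0, 0.11, 0.13, 0, 0, 0, 0, 0.13, 0.12, 0, 0, 0, 0, 0.13, 0.12, 0, 0, 0, 0, 0.15, 0.1, 0, 0, 0, 0])

```text
time_s: 12.0
eef_pos: [0.4534, -0.1003, 0.2065]
eef_rot: [-95.3, 90.0, 157.6]
ft_force: [-3.5, -1.1, 2.1]
grip_width: 0.183
```

```bash
python3 - <<'E'
from h import *
st()
E
python3 circ.py .4848 -.152 122 10 12 .453 -.1008
```

```text
12.0 [ 0.4534 -0.1003  0.2065] w 0.183 F [-3.5 -1.1  2.1] T [-0.3   0.88 -0.03] jaw -107.1 down [-0.  0. -1.]
[0.31, 0.15, 0, 0, 0, 0, 0.33, 0.11, 0, 0, 0, 0, 0.35, 0.04, 0, 0, 0, 0, 0.35, -0.02, 0, 0, 0, 0, 0.34, -0.08, 0, 0, 0, 0, 0.32, -0.13, 0, 0, 0, 0, 0.3, -0.2, 0, 0, 0, 0, 0.25, -0.23, 0, 0, 0, 0, 0.21, -0.28, 0, 0, 0, 0, 0.16, -0.31, 0, 0, 0, 0, 0.1, -0.34, 0, 0, 0, 0, 0.05, -0.35, 0, 0, 0, 0]
end cmd 0.5451 -0.15 ang 2.0
```

Call:
servo_tool(steps=[0.31, 0.15, 0, 0, 0, 0, 0.33, 0.11, 0, 0, 0, 0, 0.35, 0.04, 0, 0, 0, 0, 0.35, -0.02, 0, 0, 0, 0, 0.34, -0.08, 0, 0, 0, 0, 0.32, -0.13, 0, 0, 0, 0, 0.3, -0.2, 0, 0, 0, 0, 0.25, -0.23, 0, 0, 0, 0, 0.21, -0.28, 0, 0, 0, 0, 0.16, -0.31, 0, 0, 0, 0, 0.1, -0.34, 0, 0, 0, 0, 0.05, -0.35, 0, 0, 0, 0])

```text
time_s: 13.0
eef_pos: [0.5454, -0.1494, 0.2058]
eef_rot: [-112.3, 89.9, 140.7]
ft_force: [-8.6, 4.1, -0.5]
grip_width: 0.181
```

```bash
python3 - <<'E'
from h import *
st()
E
python3 circ.py .4848 -.152 2 10 12 .5451 -.15;python3 circ.py .4848 -.152 242 10 12 .4565 -.2052
```

```text
13.0 [ 0.5454 -0.1494  0.2058] w 0.181 F [-8.6  4.1 -0.5] T [1.17 2.16 0.03] jaw -107.0 down [-0.002  0.002 -1.   ]
[-0.02, -0.35, 0, 0, 0, 0, -0.08, -0.34, 0, 0, 0, 0, -0.14, -0.32, 0, 0, 0, 0, -0.19, -0.29, 0, 0, 0, 0, -0.24, -0.26, 0, 0, 0, 0, -0.28, -0.21, 0, 0, 0, 0, -0.31, -0.16, 0, 0, 0, 0, -0.33, -0.1, 0, 0, 0, 0, -0.35, -0.04, 0, 0, 0, 0, -0.35, 0.02, 0, 0, 0, 0, -0.34, 0.07, 0, 0, 0, 0, -0.32, 0.14, 0, 0, 0, 0]
end cmd 0.4566 -0.2052 ang -118.0
[-0.29, 0.19, 0, 0, 0, 0, -0.26, 0.24, 0, 0, 0, 0, -0.21, 0.28, 0, 0, 0, 0, -0.16, 0.31, 0, 0, 0, 0, -0.1, 0.34, 0, 0, 0, 0, -0.04, 0.34, 0, 0, 0, 0, 0.02, 0.35, 0, 0, 0, 0, 0.07, 0.34, 0, 0, 0, 0, 0.14, 0.33, 0, 0, 0, 0, 0.19, 0.29, 0, 0, 0, 0, 0.24, 0.25, 0, 0, 0, 0, 0.28, 0.22, 0, 0, 0, 0]
end cmd 0.4529 -0.1008 ang 122.0
```

```bash
python3 circ.py .4842 -.152 2 10 12 .5451 -.15 .06;
```

```text
[-0.05, -0.35, 0, 0, 0, 0, -0.08, -0.33, 0, 0, 0, 0, -0.13, -0.33, 0, 0, 0, 0, -0.19, -0.29, 0, 0, 0, 0, -0.24, -0.25, 0, 0, 0, 0, -0.28, -0.21, 0, 0, 0, 0, -0.31, -0.16, 0, 0, 0, 0, -0.33, -0.1, 0, 0, 0, 0, -0.35, -0.05, 0, 0, 0, 0, -0.35, 0.02, 0, 0, 0, 0, -0.34, 0.08, 0, 0, 0, 0, -0.32, 0.14, 0, 0, 0, 0]
end cmd 0.456 -0.2049 ang -118.0
```

Call:
servo_tool(steps=[-0.05, -0.35, 0, 0, 0, 0, -0.08, -0.33, 0, 0, 0, 0, -0.13, -0.33, 0, 0, 0, 0, -0.19, -0.29, 0, 0, 0, 0, -0.24, -0.25, 0, 0, 0, 0, -0.28, -0.21, 0, 0, 0, 0, -0.31, -0.16, 0, 0, 0, 0, -0.33, -0.1, 0, 0, 0, 0, -0.35, -0.05, 0, 0, 0, 0, -0.35, 0.02, 0, 0, 0, 0, -0.34, 0.08, 0, 0, 0, 0, -0.32, 0.14, 0, 0, 0, 0])

```text
time_s: 14.0
eef_pos: [0.4551, -0.2049, 0.2066]
eef_rot: [92.3, 89.9, -14.8]
ft_force: [7.1, 4.3, -5.5]
grip_width: 0.181
```

```bash
python3 - <<'E'
from h import *
st()
E
python3 circ.py .4842 -.152 242 10 12 .456 -.2049 .06
```

```text
14.0 [ 0.4551 -0.2049  0.2066] w 0.181 F [ 7.1  4.3 -5.5] T [ 1.09 -1.56  0.02] jaw -107.1 down [ 0.001 -0.    -1.   ]
[-0.29, 0.19, 0, 0, 0, 0, -0.26, 0.24, 0, 0, 0, 0, -0.21, 0.27, 0, 0, 0, 0, -0.15, 0.31, 0, 0, 0, 0, -0.11, 0.34, 0, 0, 0, 0, -0.04, 0.34, 0, 0, 0, 0, 0.02, 0.35, 0, 0, 0, 0, 0.08, 0.34, 0, 0, 0, 0, 0.13, 0.32, 0, 0, 0, 0, 0.19, 0.29, 0, 0, 0, 0, 0.24, 0.26, 0, 0, 0, 0, 0.28, 0.21, 0, 0, 0, 0]
end cmd 0.4524 -0.1011 ang 122.0
```

```bash
python3 circ.py .4842 -.1518 242 10 12 .456 -.2049 .0597
```

```text
[-0.29, 0.2, 0, 0, 0, 0, -0.25, 0.24, 0, 0, 0, 0, -0.21, 0.28, 0, 0, 0, 0, -0.16, 0.3, 0, 0, 0, 0, -0.1, 0.34, 0, 0, 0, 0, -0.04, 0.34, 0, 0, 0, 0, 0.02, 0.35, 0, 0, 0, 0, 0.08, 0.33, 0, 0, 0, 0, 0.13, 0.32, 0, 0, 0, 0, 0.19, 0.3, 0, 0, 0, 0, 0.24, 0.25, 0, 0, 0, 0, 0.28, 0.21, 0, 0, 0, 0]
end cmd 0.4527 -0.1011 ang 122.0
```

Call:
servo_tool(steps=[-0.29, 0.2, -0.03, 0, 0, 0, -0.25, 0.24, 0, 0, 0, 0, -0.21, 0.28, 0, 0, 0, 0, -0.16, 0.3, 0, 0, 0, 0, -0.1, 0.34, 0, 0, 0, 0, -0.04, 0.34, 0, 0, 0, 0, 0.02, 0.35, 0, 0, 0, 0, 0.08, 0.33, 0, 0, 0, 0, 0.13, 0.32, 0, 0, 0, 0, 0.19, 0.3, 0, 0, 0, 0, 0.24, 0.25, 0, 0, 0, 0, 0.28, 0.21, 0, 0, 0, 0])

```text
time_s: 15.0
eef_pos: [0.4522, -0.1003, 0.2058]
eef_rot: [-53.8, 89.9, -160.9]
ft_force: [-2.6, -4.1, 5.5]
grip_width: 0.187
```

```bash
python3 - <<'E'
from h import *
st()
E
python3 circ.py .4842 -.1518 122 10 12 .4527 -.1011 .0597
```

```text
15.0 [ 0.4522 -0.1003  0.2058] w 0.187 F [-2.6 -4.1  5.5] T [-1.18  0.68  0.02] jaw -107.1 down [-0.001 -0.    -1.   ]
[0.3, 0.16, 0, 0, 0, 0, 0.34, 0.1, 0, 0, 0, 0, 0.34, 0.04, 0, 0, 0, 0, 0.35, -0.02, 0, 0, 0, 0, 0.33, -0.08, 0, 0, 0, 0, 0.32, -0.13, 0, 0, 0, 0, 0.3, -0.19, 0, 0, 0, 0, 0.25, -0.24, 0, 0, 0, 0, 0.21, -0.28, 0, 0, 0, 0, 0.16, -0.3, 0, 0, 0, 0, 0.1, -0.34, 0, 0, 0, 0, 0.04, -0.34, 0, 0, 0, 0]
end cmd 0.5439 -0.1497 ang 2.0
```

Call:
servo_tool(steps=[0.3, 0.16, 0.01, 0, 0, 0, 0.34, 0.1, 0, 0, 0, 0, 0.34, 0.04, 0, 0, 0, 0, 0.35, -0.02, 0, 0, 0, 0, 0.33, -0.08, 0, 0, 0, 0, 0.32, -0.13, 0, 0, 0, 0, 0.3, -0.19, 0, 0, 0, 0, 0.25, -0.24, 0, 0, 0, 0, 0.21, -0.28, 0, 0, 0, 0, 0.16, -0.3, 0, 0, 0, 0, 0.1, -0.34, 0, 0, 0, 0, 0.04, -0.34, 0, 0, 0, 0])

```text
time_s: 16.0
eef_pos: [0.5446, -0.1482, 0.2061]
eef_rot: [-177.3, 89.9, 75.7]
ft_force: [1.0, 4.3, 4.6]
grip_width: 0.183
```

```bash
python3 - <<'E'
from h import *
st()
E
python3 circ.py .4842 -.1518 2 10 12 .5439 -.1497 .0597
```

```text
16.0 [ 0.5446 -0.1482  0.2061] w 0.183 F [1.  4.3 4.6] T [ 1.22 -0.23  0.03] jaw -107.0 down [ 0.     0.002 -1.   ]
[-0.02, -0.35, 0, 0, 0, 0, -0.08, -0.33, 0, 0, 0, 0, -0.13, -0.32, 0, 0, 0, 0, -0.19, -0.3, 0, 0, 0, 0, -0.24, -0.25, 0, 0, 0, 0, -0.28, -0.21, 0, 0, 0, 0, -0.3, -0.16, 0, 0, 0, 0, -0.34, -0.1, 0, 0, 0, 0, -0.34, -0.04, 0, 0, 0, 0, -0.35, 0.02, 0, 0, 0, 0, -0.33, 0.08, 0, 0, 0, 0, -0.32, 0.13, 0, 0, 0, 0]
end cmd 0.4563 -0.2046 ang -118.0
```

Call:
servo_tool(steps=[-0.02, -0.35, 0, 0, 0, 0, -0.08, -0.33, 0, 0, 0, 0, -0.13, -0.32, 0, 0, 0, 0, -0.19, -0.3, 0, 0, 0, 0, -0.24, -0.25, 0, 0, 0, 0, -0.28, -0.21, 0, 0, 0, 0, -0.3, -0.16, 0, 0, 0, 0, -0.34, -0.1, 0, 0, 0, 0, -0.34, -0.04, 0, 0, 0, 0, -0.35, 0.02, 0, 0, 0, 0, -0.33, 0.08, 0, 0, 0, 0, -0.32, 0.13, 0, 0, 0, 0])

```text
time_s: 17.0
eef_pos: [0.4562, -0.2052, 0.2064]
eef_rot: [62.0, 89.9, -45.2]
ft_force: [1.9, -4.6, 3.8]
grip_width: 0.184
```

```bash
python3 - <<'E'
from h import *
st()
s=bot.snapshot("side")
cv2.imwrite("pics/c5.png",cv2.resize(s["pixels"][150:290,250:400,::-1],None,fx=5,fy=4,interpolation=cv2.INTER_CUBIC))
E
python3 circ.py .4842 -.1518 242 5 12 .4563 -.2046 .0597
```

```text
17.0 [ 0.4562 -0.2052  0.2064] w 0.184 F [ 1.9 -4.6  3.8] T [-1.02 -0.62 -0.01] jaw -107.1 down [ 0.001 -0.001 -1.   ]
[-0.15, 0.09, 0, 0, 0, 0, -0.15, 0.1, 0, 0, 0, 0, -0.13, 0.11, 0, 0, 0, 0, -0.12, 0.13, 0, 0, 0, 0, -0.11, 0.13, 0, 0, 0, 0, -0.1, 0.15, 0, 0, 0, 0, -0.08, 0.15, 0, 0, 0, 0, -0.08, 0.15, 0, 0, 0, 0, -0.05, 0.17, 0, 0, 0, 0, -0.05, 0.17, 0, 0, 0, 0, -0.03, 0.17, 0, 0, 0, 0, -0.01, 0.17, 0, 0, 0, 0]
end cmd 0.4245 -0.1539 ang 182.0
```

View pics/c5.png

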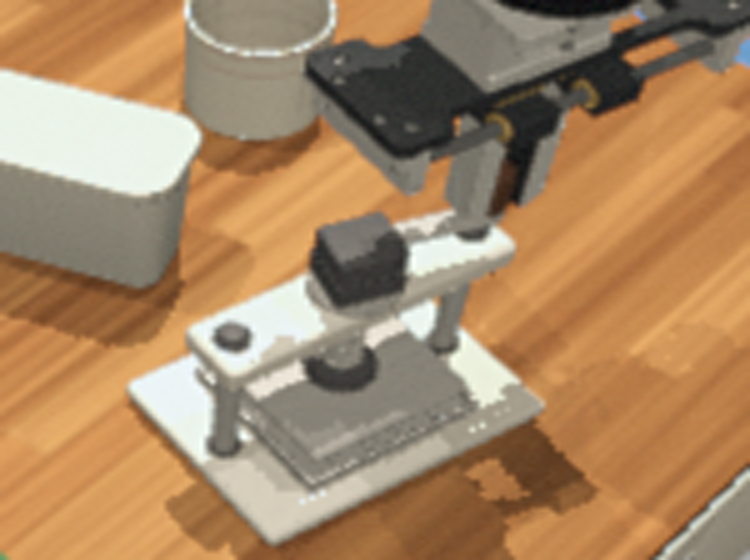

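Call:
servo_tool(steps=[-0.15, 0.09, 0, 0, 0, 0, -0.15, 0.1, 0, 0, 0, 0, -0.13, 0.11, 0, 0, 0, 0, -0.12, 0.13, 0, 0, 0, 0, -0.11, 0.13, 0, 0, 0, 0, -0.1, 0.15, 0, 0, 0, 0, -0.08, 0.15, 0, 0, 0, 0, -0.08, 0.15, 0, 0, 0, 0, -0.05, 0.17, 0, 0, 0, 0, -0.05, 0.17, 0, 0, 0, 0, -0.03, 0.17, 0, 0, 0, 0, -0.01, 0.17, 0, 0, 0, 0])

```text
time_s: 18.05
eef_pos: [0.4241, -0.1539, 0.2061]
eef_rot: [-43.0, 89.9, -150.1]
ft_force: [-5.1, -4.9, 8.9]
grip_width: 0.187
```

```bash
cat >> h.py <<'E'
def tan(C=(.4842,-.1518)):
    q=st(); d=q['eef_pos'][:2]-C; a=np.arctan2(d[1],d[0]); F=q['ft_force'][:2]
    print("ang",np.degrees(a).round(1),"resist",(-F@[np.sin(a),-np.cos(a)]).round(2),"radial",(F@[np.cos(a),np.sin(a)]).round(2),"r",np.hypot(*d).round(4))
E
python3 -c "
from h import *
tan()"
python3 circ.py .4842 -.1518 182 4 10 .4245 -.1539 .0597
```

```text
18.05 [ 0.4241 -0.1539  0.2061] w 0.187 F [-5.1 -4.9  8.9] T [-1.13  1.24 -0.03] jaw -107.1 down [-0.001 -0.001 -1.   ]
ang -178.0 resist 4.68 radial 5.24 r 0.0602
[0, 0.14, 0, 0, 0, 0, 0.01, 0.14, 0, 0, 0, 0, 0.02, 0.14, 0, 0, 0, 0, 0.03, 0.13, 0, 0, 0, 0, 0.04, 0.13, 0, 0, 0, 0, 0.04, 0.14, 0, 0, 0, 0, 0.06, 0.12, 0, 0, 0, 0, 0.07, 0.13, 0, 0, 0, 0, 0.07, 0.11, 0, 0, 0, 0, 0.08, 0.12, 0, 0, 0, 0]
end cmd 0.4371 -0.1149 ang 142.0
```

Call:
servo_tool(steps=[-0.01, 0.14, 0.02, 0, 0, 0, 0.01, 0.14, 0, 0, 0, 0, 0.02, 0.14, 0, 0, 0, 0, 0.03, 0.13, 0, 0, 0, 0, 0.04, 0.13, 0, 0, 0, 0, 0.04, 0.14, 0, 0, 0, 0, 0.06, 0.12, 0, 0, 0, 0, 0.07, 0.13, 0, 0, 0, 0, 0.07, 0.11, 0, 0, 0, 0, 0.08, 0.12, 0, 0, 0, 0])

```text
time_s: 18.88
eef_pos: [0.437, -0.1146, 0.2065]
eef_rot: [-98.5, 90.0, 154.4]
ft_force: [0.2, -4.5, -0.2]
grip_width: 0.18
```

```bash
python3 -c "
from h import *
tan()"
python3 circ.py .484 -.1518 142 4 6 .4368 -.1149 .0598
```

```text
18.8833 [ 0.437  -0.1146  0.2065] w 0.18 F [ 0.2 -4.5 -0.2] T [-1.04  0.14  0.03] jaw -107.1 down [-0.  0. -1.]
ang 141.8 resist 3.4 radial -2.9 r 0.0601
[0.09, 0.1, 0, 0, 0, 0, 0.1, 0.1, 0, 0, 0, 0, 0.1, 0.1, 0, 0, 0, 0, 0.11, 0.08, 0, 0, 0, 0, 0.12, 0.08, 0, 0, 0, 0, 0.12, 0.07, 0, 0, 0, 0]
end cmd 0.456 -0.099 ang 118.0
```

Call:
servo_tool(steps=[0.09, 0.1, 0, 0, 0, 0, 0.1, 0.1, 0, 0, 0, 0, 0.1, 0.1, 0, 0, 0, 0, 0.11, 0.08, 0, 0, 0, 0, 0.12, 0.08, 0, 0, 0, 0, 0.12, 0.07, 0, 0, 0, 0])

```text
time_s: 19.38
eef_pos: [0.4563, -0.0986, 0.2065]
eef_rot: [-114.5, 90.0, 138.4]
ft_force: [-3.3, -2.6, 1.5]
grip_width: 0.185
```

```bash
python3 -c "
from h import *
tan()"
python3 circ.py .484 -.1518 118 4 6 .456 -.099 .0598
```

```text
19.3833 [ 0.4563 -0.0986  0.2065] w 0.185 F [-3.3 -2.6  1.5] T [-0.59  0.68 -0.01] jaw -107.1 down [-0.  0. -1.]
ang 117.7 resist 4.13 radial -0.76 r 0.06
[0.12, 0.06, 0, 0, 0, 0, 0.13, 0.05, 0, 0, 0, 0, 0.13, 0.05, 0, 0, 0, 0, 0.14, 0.03, 0, 0, 0, 0, 0.14, 0.02, 0, 0, 0, 0, 0.13, 0.02, 0, 0, 0, 0]
end cmd 0.4797 -0.0921 ang 94.0
```

Call:
servo_tool(steps=[0.12, 0.06, 0, 0, 0, 0, 0.13, 0.05, 0, 0, 0, 0, 0.13, 0.05, 0, 0, 0, 0, 0.14, 0.03, 0, 0, 0, 0, 0.14, 0.02, 0, 0, 0, 0, 0.13, 0.02, 0, 0, 0, 0])

```text
time_s: 19.88
eef_pos: [0.4802, -0.0919, 0.2065]
eef_rot: [-139.8, 90.0, 113.1]
ft_force: [-2.8, -1.6, 0.0]
grip_width: 0.183
```

```bash
python3 -c "
from h import *
tan()"
python3 circ.py .484 -.1518 94 4 6 .4797 -.0921 .0598
```

```text
19.8833 [ 0.4802 -0.0919  0.2065] w 0.183 F [-2.8 -1.6  0. ] T [-0.37  0.95 -0.02] jaw -107.1 down [-0.  0. -1.]
ang 93.9 resist 2.94 radial -1.39 r 0.0601
[0.14, 0, 0, 0, 0, 0, 0.14, 0, 0, 0, 0, 0, 0.14, -0.02, 0, 0, 0, 0, 0.14, -0.02, 0, 0, 0, 0, 0.13, -0.03, 0, 0, 0, 0, 0.14, -0.05, 0, 0, 0, 0]
end cmd 0.5046 -0.0957 ang 70.0
```

Call:
servo_tool(steps=[0.14, 0, 0, 0, 0, 0, 0.14, 0, 0, 0, 0, 0, 0.14, -0.02, 0, 0, 0, 0, 0.14, -0.02, 0, 0, 0, 0, 0.13, -0.03, 0, 0, 0, 0, 0.14, -0.05, 0, 0, 0, 0])

```text
time_s: 20.38
eef_pos: [0.5051, -0.0956, 0.2065]
eef_rot: [-164.3, 90.0, 88.6]
ft_force: [-3.8, 2.2, 3.2]
grip_width: 0.183
```

```bash
python3 -c "
from h import *
tan()
s=bot.snapshot('side')
cv2.imwrite('pics/c6.png',cv2.resize(s['pixels'][205:285,270:370,::-1],None,fx=7,fy=7,interpolation=cv2.INTER_CUBIC))"
python3 circ.py .484 -.1518 70 4 6 .5046 -.0957 .0598
```

```text
20.3833 [ 0.5051 -0.0956  0.2065] w 0.183 F [-3.8  2.2  3.2] T [0.5  0.76 0.03] jaw -107.1 down [ 0.  0. -1.]
ang 69.7 resist 4.33 radial 0.73 r 0.06
[0.12, -0.05, 0, 0, 0, 0, 0.13, -0.06, 0, 0, 0, 0, 0.12, -0.07, 0, 0, 0, 0, 0.11, -0.08, 0, 0, 0, 0, 0.11, -0.08, 0, 0, 0, 0, 0.11, -0.1, 0, 0, 0, 0]
end cmd 0.5256 -0.1089 ang 46.0
```

View pics/c6.png

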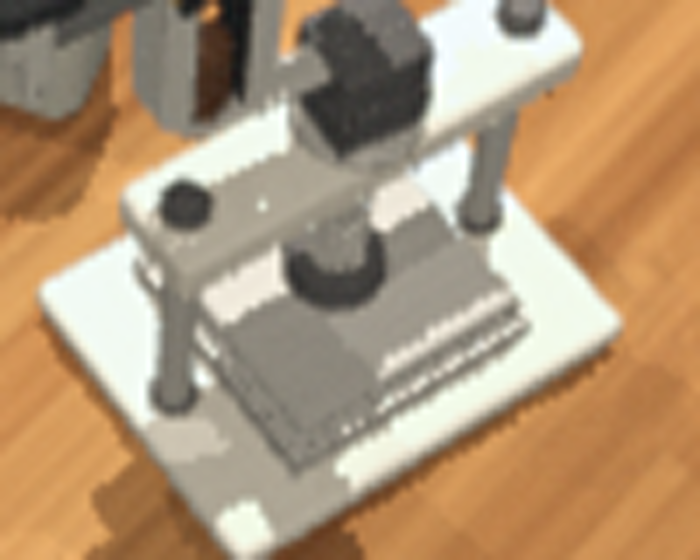

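Call:
servo_tool(steps=[0.12, -0.05, 0, 0, 0, 0, 0.13, -0.06, 0, 0, 0, 0, 0.12, -0.07, 0, 0, 0, 0, 0.11, -0.08, 0, 0, 0, 0, 0.11, -0.08, 0, 0, 0, 0, 0.11, -0.1, 0, 0, 0, 0])

```text
time_s: 20.93
eef_pos: [0.5261, -0.1089, 0.2065]
eef_rot: [160.9, 90.0, 53.9]
ft_force: [-1.6, 3.5, 1.8]
grip_width: 0.183
```

```bash
python3 -c "
from h import *
tan()"
python3 circ.py .484 -.1518 46 4 6 .5256 -.1089 .0598
```

```text
20.9333 [ 0.5261 -0.1089  0.2065] w 0.183 F [-1.6  3.5  1.8] T [1.02 0.38 0.07] jaw -107.1 down [ 0.  0. -1.]
ang 45.7 resist 3.58 radial 1.38 r 0.0599
[0.09, -0.1, 0, 0, 0, 0, 0.09, -0.1, 0, 0, 0, 0, 0.09, -0.12, 0, 0, 0, 0, 0.07, -0.11, 0, 0, 0, 0, 0.06, -0.13, 0, 0, 0, 0, 0.06, -0.12, 0, 0, 0, 0]
end cmd 0.5394 -0.1293 ang 22.0
```

Call:
servo_tool(steps=[0.09, -0.1, 0, 0, 0, 0, 0.09, -0.1, 0, 0, 0, 0, 0.09, -0.12, 0, 0, 0, 0, 0.07, -0.11, 0, 0, 0, 0, 0.06, -0.13, 0, 0, 0, 0, 0.06, -0.12, 0, 0, 0, 0])

```text
time_s: 21.43
eef_pos: [0.5399, -0.1297, 0.2066]
eef_rot: [115.2, 90.0, 8.1]
ft_force: [0.4, 3.8, 1.4]
grip_width: 0.183
```

```bash
python3 -c "
from h import *
tan()"
python3 circ.py .484 -.1518 22 4 6 .5394 -.1293 .0598
```

```text
21.4333 [ 0.5399 -0.1297  0.2066] w 0.183 F [0.4 3.8 1.4] T [ 1.14 -0.22  0.02] jaw -107.1 down [ 0.001  0.    -1.   ]
ang 21.7 resist 3.35 radial 1.79 r 0.0599
[0.05, -0.13, 0, 0, 0, 0, 0.04, -0.14, 0, 0, 0, 0, 0.03, -0.13, 0, 0, 0, 0, 0.02, -0.14, 0, 0, 0, 0, 0.01, -0.14, 0, 0, 0, 0, 0, -0.14, 0, 0, 0, 0]
end cmd 0.5439 -0.1539 ang -2.0
```

Call:
servo_tool(steps=[0.05, -0.13, 0, 0, 0, 0, 0.04, -0.14, 0, 0, 0, 0, 0.03, -0.13, 0, 0, 0, 0, 0.02, -0.14, 0, 0, 0, 0, 0.01, -0.14, 0, 0, 0, 0, 0, -0.14, 0, 0, 0, 0])

```text
time_s: 21.93
eef_pos: [0.5447, -0.1508, 0.2067]
eef_rot: [-171.5, 89.8, 81.6]
ft_force: [2.7, 23.6, 6.4]
grip_width: 0.182
```

```bash
python3 -c "
from h import *
tan()"
python3 circ.py .484 -.1518 -2 4 6 .5439 -.1539 .0598
```

```text
21.9333 [ 0.5447 -0.1508  0.2067] w 0.182 F [ 2.7 23.6  6.4] T [ 6.26 -0.67  0.02] jaw -106.9 down [ 0.001  0.004 -1.   ]
ang 0.9 resist 23.52 radial 3.11 r 0.0605
[-0.01, -0.14, 0, 0, 0, 0, -0.02, -0.14, 0, 0, 0, 0, -0.03, -0.13, 0, 0, 0, 0, -0.04, -0.14, 0, 0, 0, 0, -0.05, -0.13, 0, 0, 0, 0, -0.06, -0.12, 0, 0, 0, 0]
end cmd 0.5376 -0.1779 ang -26.0
```

```bash
python3 -c "
from h import *
s=bot.snapshot('side');t=bot.snapshot('top')
q=bot.sense();tan();print(q['qpos'].round(1))
cv2.imwrite('pics/c7.png',cv2.resize(s['pixels'][120:290,230:400,::-1],None,fx=4,fy=3.5,interpolation=cv2.INTER_CUBIC))
cv2.imwrite('pics/c7t.png',t['pixels'][:,:,::-1])"
```

```text
22.0333 [ 0.5446 -0.1517  0.2067] w 0.181 F [ 3.  16.6  5.2] T [ 4.38 -0.71  0.04] jaw -107.0 down [ 0.001  0.003 -1.   ]
ang 0.1 resist 16.55 radial 3.06 r 0.0604
[ 20.9  19.1 -10.2 101.8   3.7  59.4 -97.7]
```

View pics/c7.png

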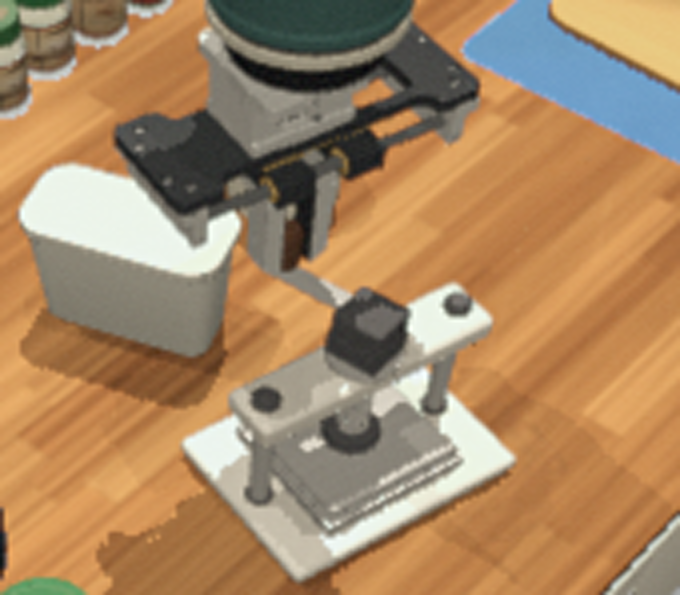

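View pics/c7t.png

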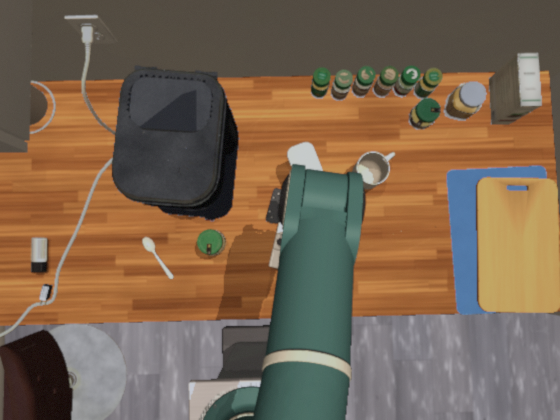

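Call:
servo_tool(steps=[0, 0, 0, 0, 0, 0, 0, 0, 0, 0, 0, 0])

```text
time_s: 22.2
eef_pos: [0.5446, -0.1517, 0.2068]
eef_rot: [178.1, 89.8, 71.1]
ft_force: [3.0, 15.5, 4.7]
grip_width: 0.183
```

```bash
python3 -c "
from h import *
tan()"
```

```text
22.2 [ 0.5446 -0.1517  0.2068] w 0.183 F [ 3.  15.5  4.7] T [ 4.31 -0.83  0.05] jaw -107.0 down [ 0.001  0.003 -1.   ]
ang 0.1 resist 15.54 radial 3.05 r 0.0604
```

Call:
servo_tool(steps=[0, -0.07, 0, 0, 0, 0, 0, 0, 0, 0, 0, 0, 0, 0, 0, 0, 0, 0])

```text
time_s: 22.45
eef_pos: [0.5447, -0.1529, 0.2068]
eef_rot: [-175.4, 89.8, 77.7]
ft_force: [2.6, 21.2, 5.0]
grip_width: 0.183
```

```bash
python3 -c "
from h import *
tan()"
```

```text
22.45 [ 0.5447 -0.1529  0.2068] w 0.183 F [ 2.6 21.2  5. ] T [ 5.51 -0.77 -0.04] jaw -106.9 down [ 0.001  0.004 -1.   ]
ang -1.0 resist 21.21 radial 2.22 r 0.0605
```

```bash
python3 -c "
from h import *
s=bot.snapshot('side');P=cloud(s)
tan()
# press frame
C=np.array([.4842,-.1518]);a=np.radians(-14.4);ux=np.array([np.cos(a),np.sin(a)]);uy=np.array([-np.sin(a),np.cos(a)])
Q=P.reshape(-1,3);X=(Q[:,:2]-C)@ux*1000;Y=(Q[:,:2]-C)@uy*1000;Z=Q[:,2]*1000
for x0 in range(-72,-14,4):
    row=[]
    for y0 in range(-60,61,15):
        m=(abs(X-x0)<2)&(abs(Y-y0)<7.5)&(Z<135); row.append('%5.1f'%np.median(Z[m]) if m.any() else '  -  ')
    print(x0,' '.join(row))
cv2.imwrite('pics/c8.png',cv2.resize(s['pixels'][215:285,270:365,::-1],None,fx=8,fy=8,interpolation=cv2.INTER_CUBIC))
"
```

```text
22.5 [ 0.5447 -0.1529  0.2068] w 0.185 F [ 3.  20.5  5.5] T [ 5.47 -0.79 -0.06] jaw -106.9 down [ 0.001  0.004 -1.   ]
ang -1.0 resist 20.56 radial 2.64 r 0.0605
-72   0.2   1.8   0.5   0.5  -0.3  -0.3   0.5   1.1   1.0
-68   1.5   1.7   0.3   1.2   0.6   0.9   0.2   0.8   1.7
-64   5.3   7.7   7.0  11.0   9.6   8.4   7.0   6.7   6.3
-60  16.3  16.5  17.2  15.2  17.9  16.2  16.5  17.8  17.1
-56  17.8  18.4  18.6  18.2  20.4  18.9  18.8  19.0  18.4
-52  18.4  17.1  18.2  17.9  17.3  17.7  17.3  19.3  18.0
-48  19.1  24.3  23.4  26.7  26.2  24.2  23.8  23.6  17.8
-44  18.5  31.2  37.8  38.5  37.9  33.2  33.9  28.7  18.7
-40  18.9  23.2  41.4  40.7  27.4  27.6  39.7  35.9  19.0
-36  19.5  35.0  40.7  41.9  41.0  41.1  42.1  33.5  20.0
-32  19.4  40.8  41.8  41.6  41.3  40.5  40.4  38.2  18.7
-28  18.7  38.8  40.1  41.4  41.7  41.1  41.2  40.1  18.8
-24  19.5  41.3  40.4  42.2  41.5  42.6  42.5  34.4  17.7
-20 128.0 127.7  43.0 122.9 124.9  42.0  43.1  43.4  30.2
-16  19.3  42.5  44.0  43.4  47.9  42.4  43.7  41.8  21.0
```

View pics/c8.png

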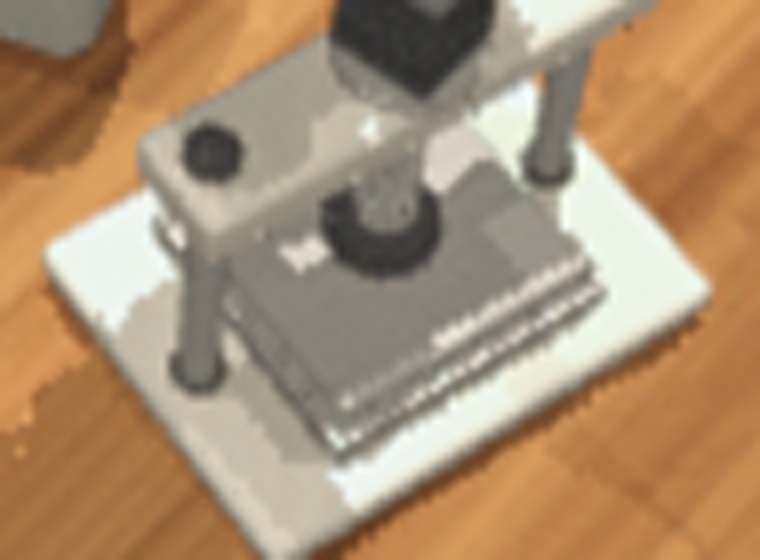

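```bash
python3 -c "
from h import *
s=bot.snapshot('side')
def zat(c,r):
    o=s['pose'][:3,3];d=w(s,c,r,1.)-o;k=((np.array([.4842,-.1518])-o[:2])@d[:2])/(d[:2]@d[:2]);p=o+k*d;return p
print('start',zat(320,240.7))
for d in bot.place_of('side','plate_underside'): print(d,zat(*d['centre']))
"
```

```text
start [ 0.48063806 -0.153973    0.05582614]
{'centre': [315.3, 245.7], 'conf': 0.77} [ 0.48880898 -0.14887455  0.02910325]
```

Call:
servo_tool(steps=[0, 0.05, 0, 0, 0, 0, 0, 0, 0, 0, 0, 0])

```text
time_s: 22.77
eef_pos: [0.5446, -0.1522, 0.2067]
eef_rot: [178.9, 89.8, 71.9]
ft_force: [2.5, 17.1, 4.0]
grip_width: 0.185
```

```bash
python3 -c "
from h import *
tan()"
```

```text
22.7667 [ 0.5446 -0.1522  0.2067] w 0.185 F [ 2.5 17.1  4. ] T [ 4.33 -0.74  0.03] jaw -107.0 down [ 0.001  0.003 -1.   ]
ang -0.3 resist 17.14 radial 2.39 r 0.0604
```

Call:
servo_tool(steps=[0, 0.05, 0, 0, 0, 0, 0, 0, 0, 0, 0, 0])

```text
time_s: 22.93
eef_pos: [0.5445, -0.1514, 0.2067]
eef_rot: [171.2, 89.9, 64.2]
ft_force: [3.2, 12.2, 3.4]
grip_width: 0.187
```

```bash
python3 -c "
from h import *
tan()"
```

```text
22.9333 [ 0.5445 -0.1514  0.2067] w 0.187 F [ 3.2 12.2  3.4] T [ 3.39 -0.83  0.  ] jaw -107.0 down [ 0.001  0.002 -1.   ]
ang 0.4 resist 12.21 radial 3.32 r 0.0603
```

Call:
servo_tool(steps=[0, 0.05, 0, 0, 0, 0, 0, 0, 0, 0, 0, 0])

```text
time_s: 23.1
eef_pos: [0.5445, -0.1506, 0.2068]
eef_rot: [150.7, 89.9, 43.6]
ft_force: [3.2, 8.5, 2.9]
grip_width: 0.184
```

```bash
python3 -c "
from h import *
tan()"
```

```text
23.1 [ 0.5445 -0.1506  0.2068] w 0.184 F [3.2 8.5 2.9] T [ 2.47 -0.78  0.01] jaw -107.0 down [ 0.001  0.001 -1.   ]
ang 1.1 resist 8.44 radial 3.38 r 0.0603
```

Call:
servo_tool(steps=[0, 0.05, 0, 0, 0, 0, 0, 0, 0, 0, 0, 0])

```text
time_s: 23.27
eef_pos: [0.5444, -0.1498, 0.2068]
eef_rot: [121.3, 89.9, 14.2]
ft_force: [3.3, 6.5, 2.5]
grip_width: 0.18
```

```bash
python3 -c "
from h import *
tan()"
```

```text
23.2667 [ 0.5444 -0.1498  0.2068] w 0.18 F [3.3 6.5 2.5] T [ 1.65 -0.74  0.05] jaw -107.1 down [ 0.001  0.    -1.   ]
ang 1.9 resist 6.34 radial 3.55 r 0.0602
```

Call:
servo_tool(steps=[0, 0.05, 0, 0, 0, 0, 0, 0, 0, 0, 0, 0])

```text
time_s: 23.43
eef_pos: [0.5443, -0.1485, 0.2068]
eef_rot: [111.3, 90.0, 4.3]
ft_force: [3.7, 5.1, 3.5]
grip_width: 0.181
```

```bash
python3 -c "
from h import *
tan()"
```

```text
23.4333 [ 0.5443 -0.1485  0.2068] w 0.181 F [3.7 5.1 3.5] T [ 1.48 -0.8  -0.01] jaw -107.1 down [ 0.001  0.    -1.   ]
ang 3.2 resist 4.91 radial 4.03 r 0.0602
```

Call:
servo_tool(steps=[0, 0.06, 0, 0, 0, 0, 0, 0, 0, 0, 0, 0])

```text
time_s: 23.6
eef_pos: [0.5442, -0.1466, 0.2067]
eef_rot: [109.5, 90.0, 2.4]
ft_force: [2.4, 5.0, 3.2]
grip_width: 0.184
```

```bash
python3 -c "
from h import *
tan()"
```

```text
23.6 [ 0.5442 -0.1466  0.2067] w 0.184 F [2.4 5.  3.2] T [ 1.27 -0.76 -0.04] jaw -107.1 down [ 0.001  0.    -1.   ]
ang 4.9 resist 4.76 radial 2.84 r 0.0602
```

Call:
servo_tool(steps=[0, 0, 0, 0, 0, 0, 0, 0, 0, 0, 0, 0, 0, 0, 0, 0, 0, 0, 0, 0, 0, 0, 0, 0, 0, 0, 0, 0, 0, 0, 0, 0, 0, 0, 0, 0, 0, 0, 0, 0, 0, 0, 0, 0, 0, 0, 0, 0], fingers=60)

```text
time_s: 24.27
eef_pos: [0.5439, -0.1467, 0.2065]
eef_rot: [-107.2, 90.0, 145.7]
ft_force: [-0.0, 0.5, -0.2]
grip_width: 0.715
```

```bash
python3 -c "
from h import *
tan()
s=bot.snapshot('side')
cv2.imwrite('pics/d1.png',cv2.resize(s['pixels'][150:290,240:380,::-1],None,fx=5,fy=4,interpolation=cv2.INTER_CUBIC))"
```

```text
24.2667 [ 0.5439 -0.1467  0.2065] w 0.715 F [-0.   0.5 -0.2] T [ 0.03  0.   -0.02] jaw -107.1 down [-0.  0. -1.]
ang 4.9 resist 0.54 radial 0.02 r 0.0599
```

View pics/d1.png

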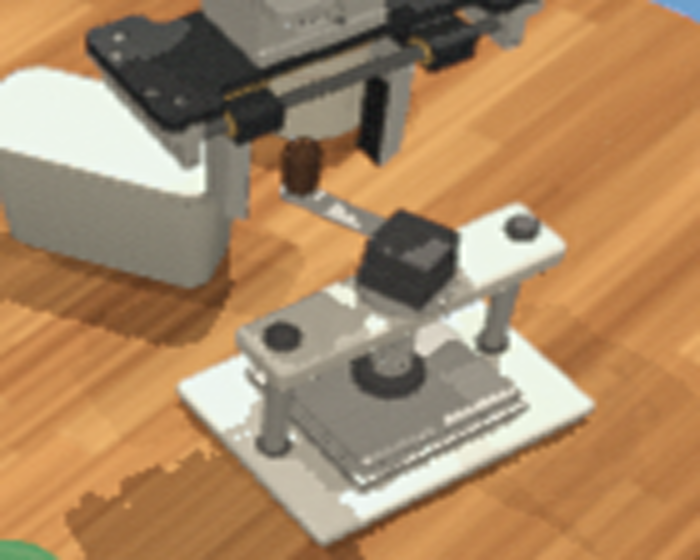

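```bash
python3 -c "
from h import *
s=bot.snapshot('side')
k=ray(s,240+303/5-.5,150+148/4-.5,.223);print(k,np.degrees(np.arctan2(k[1]+.1518,k[0]-.4842)),np.hypot(k[1]+.1518,k[0]-.4842))
P=cloud(s).reshape(-1,3);m=(abs(P[:,0]-.54)<.03)&(abs(P[:,1]+.145)<.025)&(P[:,2]>.195)&(P[:,2]<.228)
a=P[m];print(m.sum(),a.mean(0),a.min(0),a.max(0))
m=(abs(P[:,0]-.4842)<.03)&(abs(P[:,1]+.1518)<.03)&(P[:,2]>.178)&(P[:,2]<.195);print('hubtop z',np.median(P[m][:,2]),m.sum())
"
```

```text
[ 0.54473414 -0.14352629  0.223     ] 7.782875680343853 0.06109694267655229
94 [ 0.54293522 -0.14147137  0.21287659] [ 0.53676603 -0.15223624  0.19551874] [ 0.55212652 -0.13571498  0.22599603]
hubtop z 0.1849570055573207 230
```

Call:
servo_tool(steps=[0, 0, 0.4, 0, 0, 0, 0, 0, 0.9, 0, 0, 0, 0, 0, 0.9, 0, 0, 0, 0, 0, 0.9, 0, 0, 0, 0, 0, 0.9, 0, 0, 0, 0, -0.5, 0.4, 0, 0, 0, 0, -0.9, 0, 0, 0, 0, 0, -0.9, 0, 0, 0, 0, 0, -0.9, 0, 0, 0, 0, 0, -0.9, 0, 0, 0, 0, 0, -0.5, 0, 0, 0, 0, 0, 0, 0, 0, 0, 0])

```text
time_s: 25.37
eef_pos: [0.5431, -0.2879, 0.3387]
eef_rot: [-19.3, 90.0, -126.6]
ft_force: [0.0, -1.2, -0.4]
grip_width: 0.764
```

```bash
python3 -c "
from h import *
st()
s=bot.snapshot('side');t=bot.snapshot('top')
cv2.imwrite('pics/d2.png',s['pixels'][:,:,::-1]);cv2.imwrite('pics/d2t.png',t['pixels'][:,:,::-1])
P=cloud(s).reshape(-1,3);m=(abs(P[:,0]-.54)<.03)&(abs(P[:,1]+.145)<.025)&(P[:,2]>.195)&(P[:,2]<.228)
a=P[m];print(m.sum(),a.mean(0),a.max(0))"
```

```text
25.3667 [ 0.5431 -0.2879  0.3387] w 0.764 F [ 0.  -1.2 -0.4] T [ 0.09 -0.03  0.03] jaw -107.3 down [-0.    -0.001 -1.   ]
95 [ 0.5428313  -0.14129762  0.21255266] [ 0.55224279 -0.13393261  0.22486525]
```

View pics/d2.png

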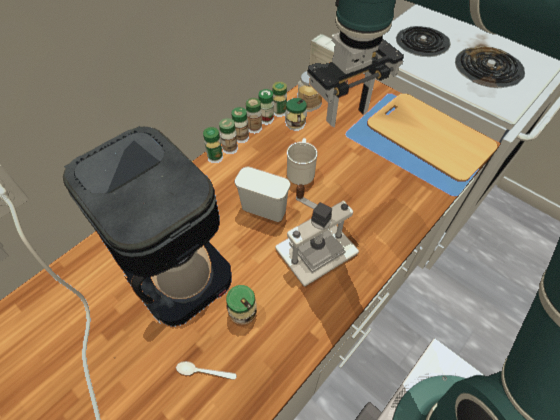

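View pics/d2t.png

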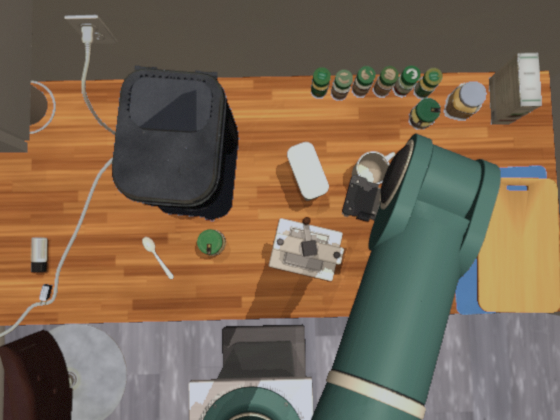

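```bash
python3 -c "
from rig import bot
print(bot.job_done())"
```

```text
the job is handed in; nothing more can be done
None
```

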